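Seat the rotor tray and clip it down

TASK

The round metal tray on the bench drive is sitting on top of the drive's three studs: turn it where it sits, without lifting it off, until its holes line up and it drops fully down onto the platform. Then fit the retaining clip over the short round cross bar in the middle, pushing it down until both sprung arms snap under the bar and its feet are down at the tray, and let go of it. Finally push the control box's lever all the way over to its other side; do not disturb the glassware and pots around.

Things in the scene. Friction and masses are not known exactly. Their poses are not given: they have to be found in the camera images.
- drive: Fixed round grey housing, 190 mm across; origin at the centre of its underside on the bench, z up. Flat steel platform 50 mm above the origin. On it three upright studs, 10 mm thick, 14 mm tall, with round tops, on a circle of 50 mm radius at 0, 120, 240 degrees from the drive's x axis; in the middle a boss, 40 mm across, 20 mm tall, that keeps the tray centred
- bar_mid (a point): Middle of the drive's horizontal cross bar, 88 mm above the drive's origin, on its axis. The bar is round, 16 mm thick, 40 mm long, lies along the drive's y axis (this frame has the drive's axes) and stands on a neck 6 mm thick on top of the boss; free below on both sides of the neck
- tray: Loose aluminium disc, 170 mm across, 8 mm thick, about 0.5 kg; origin at the centre of its underside, z up. Centre hole 43 mm (the boss goes through), three holes of 13 mm on a circle of 50 mm radius at 0, 120, 240 degrees from the tray's x axis; three upright round posts, 14 mm thick, 30 mm tall above the disc, on a circle of 68 mm radius at 60, 180, 300 degrees
- tray_top (a point): Centre of the tray's upper face, tray's axes. At the start the tray rests level on the stud tips, top 72 mm above the drive's origin, 0.3 to 1.05 rad out of line with the nearer fit; a push of a few N on a post turns it. With its x axis in line with the drive's, or 120 or 240 degrees from it, it drops 14 mm by its own weight, top at 58 mm
- clip_grip (a point): Point on the upright tab of the loose steel clip (0.12 kg), on its centre line, 70.5 mm above its feet, 24 above the bridge, 16 below the tab's top. Tab 10 mm thick along the clip's x, 40 long along its y, 40 tall. Bridge 68 mm long (y), 22 wide, 6 thick, underside 40.5 mm above the feet. Stands upright on its feet at the start. Half a turn about z makes no difference
- clip_foot (a point): Clip's centre at the underside of its two feet; z up, y along the bridge. Feet 32 mm (x) by 7 mm (y), 30 mm to either side along y. Pushed down with y along the bar (about 12 to 18 N) until it snaps, this point lies on the drive's axis, 58 mm above its origin, feet on the seated tray; not yet snapped, it stays over 66 mm
- clip_jaws (a point): Midway between the two sprung arms that hang below the clip's bridge, one on each side in x, hinged at the bridge; 21.5 mm above the feet. Each arm ends there in a round inward bump, 6 mm thick, 26 mm long in y, bump centres 15 mm apart, with a lip below it that flares outward by 4 mm as a lead-in (lowest point 14 mm above the feet). Clipped on, this point is 8.5 mm below the bar's axis
- run_lever (a joint): Angle of the control box's toggle lever, rad: at or near 0 (up to 0.2) at the start, leaning 0.5 rad to the box's -x; 1.0 is all the way over, leaning 0.5 rad to its +x. Stays where it is left; needs about 1 N at its knob
- lever_knob (a point): Centre of the lever's black ball knob, 24 mm across, 70 mm from the pivot; the lever swings about the box's y axis, through the pivot 45 mm above the bench at the middle of the box; the knob's height runs from 106 mm (either end) to 115 mm (upright). This frame's z axis lies 0.5 rad ahead of the lever's stick: turning with the lever, it is upright at joint value 0
- control: Fixed grey control box, 100 mm (x) by 90 mm (y), 45 mm tall; origin at the centre of its underside, z up. The lever swings towards the box's +x
- reagent: Loose amber bottle, 60 mm across, 140 mm tall; leave alone. Origin at the centre of its underside
- mortar: Loose white mortar with its pestle, 104 mm across, 55 mm tall (pestle to 93 mm); leave alone. Origin at the centre of its underside
- beaker: Loose glass beaker, 68 mm across, 90 mm tall; leave alone. Origin at the centre of its underside
- jar: Loose white jar, 52 mm across, 60 mm tall; leave alone. Origin at the centre of its underside
There are look-alikes about, which are no part of the job. What is shaped like the control but brown or green is not meant. Of the things that look like the part that bears clip_grip, take the one that is nearest to the robot's base at the start.

How it is judged:
By the outcome, as a careful person would: the job done as asked, in the order asked, and still so for the second after the job is handed in, with the robot touching nothing.
It also fails if it takes over 62 s, if anything falls off the work surface, if the arm or the gripper's body presses on something with over 40 N, if the wrist force passes 120 N, or if a joint passes its speed limit or range.

ROBOT

A 6-joint arm with a two-finger parallel gripper is mounted at the origin on the work surface. World frame = base frame: x ahead of the robot, y to its left, z up, the work surface at z = 0. Lengths are in m, angles in rad, forces in N, time in s.
With the tool pointing down it reaches from about 0.35 to 0.95 m from the base axis. Payload 17.4 kg.
Tool frame: the origin (TCP) lies between the finger pads; the fingertips stand 11 mm ahead of it and the grasp point (between the pads) lies 8 mm behind it (bot.tip_extent is the distance from the TCP to the fingertips, in m); z points along the fingers, y is the direction in which the jaws open and shut (so a half turn about z gives the same grasp; the last joint's range is limited). The gripper opens to 93 mm and grips with 3 to 60 N. Pads are 15 mm wide; open, the fingers measure 128 mm over their backs; the gripper's body (75 mm by 188 mm) begins 65 mm behind the grasp point.
Start: joints at [1.258, 0.116, 1.442, -0, 1.584, -0.038], TCP at [0.183, 0.65, 0.23] pointing down, gripper open.
Joint ranges: [-2.83, 2.83], [-0.83, 2.19], [0.07, 2.5], [-1.14, 4.28], [0.01, 3], [-2.97, 2.97]. Speed limits (rad/s): [1.89, 1.89, 2.22, 3.14, 3.14, 3.14].

INTERFACE

Orientations are given as a rotation vector (axis times angle).
In Python, from rig import bot gives the robot as it stands.
- The arm moves only by the tool drive_tool, never from a script. Its argument "steps" is a list of rows, each an object with "travel": the shift along the tool's x, y, z in m, a list of three; "dr": the turn, a rotation vector about the tool's x, y, z in units of 6 degrees (1.0 is 6 degrees), a list of three; "claw": the finger opening in m, from 0 to 0.093. A call has 1 to 10 rows; each row shifts and turns the commanded pose from where the row before left it, along the tool's axes as they then stand; what a row does not reach is not made up. A row lasts 1/12 s, in which the tool goes at most 41.7 mm and 7.16 degrees, less where a joint would pass 70% of its speed; a pose out of reach is approached as far as the arm can. A call with a gripper value outside its range is refused whole. The fingers move at their own pace and stop on an object; "newtons" is the grip in N (left out, the last holds). Time passes only in rows, so rows that do not move let the fingers close. It gives the time, the measured TCP pose, the force and the opening at its end, in the units of the state.
- bot.state(): the state, without advancing time (a new reading comes with each control period).
- bot.grab_frame(name): name is "scene" or "top" or "wrist"; returns the picture (384x512x3 uint8, red, green, blue); there is no depth.
- bot.get_calibration(name): a dict with "fx", "fy", "cx", "cy" (pixels), "position" and "attitude" of the camera in the world; the wrist camera has in their place "tool_from_camera" (4x4, takes a point from camera to tool coordinates, whose origin is the TCP and whose axes are the flange's). Camera axes: x right, y down, z forward; pixel columns grow to the right and rows downward; lengths in m; the calibration is good to about 2 mm. A picture is of the moment at which its call begins: read the wrist's pose just before it. get_calibration takes no time and is no camera call.
- bot.finish_job(): hands the job in, once; it reports no verdict.
Trained networks look in the newest picture that a camera, given by its name, has taken for a name from the list of things; names that differ only in an ending like _2 or _b are one class to them, and where a whole thing is asked for, a point or a joint stands for the part that bears it (a point fixed in the world has none). Each returns a list of dicts, best first, with "conf" (0 to 1); they miss things now and then, are a little off and sometimes report something else, mostly with a low value. They report only what shows in the picture. A call takes as long as a camera call. They do not tell look-alikes from the thing itself.
- bot.spot_in(camera, thing): "location" ([row, column] as shares, 0 to 1, of the picture: columns of its width, rows of its height, amid what is visible of it).
- bot.spot_point(camera, thing): "location" ([row, column] as shares, 0 to 1, of the picture: columns of its width, rows of its height: a listed point, or the origin of a listed thing).
The state is a dict: "clock": time; "joint_positions": joint angles; "qvel": joint speeds; "joint_torque": joint torques, N m; "position": TCP position; "tool_rot": TCP orientation; "contact_force": force on the tool from outside, world axes, zero at the start; "wrist_torque": the same for the moment, N m; "grip_width": opening from 0.0 (shut) to 1.0 (fully open).
Only numpy, scipy, OpenCV 4.12 (cv2) and the standard library are available. Lean on these libraries where they do the work, as an engineer would, in place of code of your own. Each camera call takes 0.05 s, during which the arm holds its last target.

## Working session

There is one attempt and no reset: what is moved stays moved. The work goes in short steps, Python scripts to look and compute and a tool call to move; the robot and the scene stay as the last step left them, time stands still between calls to the robot, and variables do not carry over. Pictures are saved under pics/ and viewed, and the job is handed in when it is done.

Besides the shell and the picture viewer there is one more tool, called in YAML: its name, and indented under it one key for each argument. drive_tool: Moves the arm, as the interface text tells. Its arguments: {"type":"object","properties":{"steps":{"type":"array"},"newtons":{"type":"number"}},"required":["steps"]}

```bash
ls; mkdir -p pics; python3 - <<'E'
from rig import bot
import cv2
for c in ["scene","top","wrist"]:
    im=bot.grab_frame(c); cv2.imwrite(f"pics/{c}0.png",im[:,:,::-1])
    print(c,bot.get_calibration(c))
    for t in ["drive","tray","clip_grip","control","lever_knob","bar_mid","clip_foot"]:
        for f in (bot.spot_point,):
            print(t,[(round(d['conf'],2),[round(d['location'][0]*384),round(d['location'][1]*512)]) for d in f(c,t)])
print(bot.state())
E
```

```text
pics
scene {'fx': 394.4764609439596, 'fy': 394.4764609439596, 'cx': 259.00016088328323, 'cy': 193.20770535851173, 'position': array([0.96792446, 0.28597614, 0.90077493]), 'attitude': array([-1.20912381, -2.51211519,  0.73887319])}
drive [(0.56, [219, 249])]
tray [(0.61, [208, 244]), (0.55, [107, 216])]
clip_grip [(0.96, [281, 418]), (0.72, [261, 355]), (0.67, [236, 382])]
control [(0.96, [127, 163]), (0.83, [130, 273]), (0.65, [140, 214])]
lever_knob [(0.63, [98, 278]), (0.62, [94, 164]), (0.43, [104, 214])]
bar_mid [(0.77, [199, 249]), (0.29, [204, 250])]
clip_foot [(0.67, [273, 348]), (0.61, [250, 375]), (0.57, [290, 411]), (0.33, [209, 245])]
top {'fx': 364.90452899031044, 'fy': 364.90452899031044, 'cx': 255.6265150709086, 'cy': 192.2877797466632, 'position': array([ 0.44405871, -0.02417666,  1.02364021]), 'attitude': array([-2.19775721,  2.15278788, -0.14177377])}
drive [(0.8, [183, 256])]
tray [(0.7, [179, 261])]
clip_grip [(0.64, [206, 96]), (0.58, [188, 148]), (0.51, [182, 260]), (0.48, [228, 142])]
control [(0.76, [216, 402]), (0.72, [284, 303]), (0.65, [238, 348])]
lever_kno
[... 711 characters left out ...]
_mid []
clip_foot []
{'clock': 1.2, 'joint_positions': array([ 1.25821251e+00,  1.15983844e-01,  1.44160942e+00, -1.84221536e-06,
        1.58402393e+00, -3.78369863e-02]), 'qvel': array([ 0.00113077,  0.00077133, -0.00050672,  0.00119961,  0.0008253 ,
        0.00033057]), 'joint_torque': array([ 5.10622376e-04, -7.21006322e+01, -6.22785544e+01,  7.80446618e-02,
        1.78076449e-02, -8.23482492e-05]), 'position': array([0.18316088, 0.64966797, 0.22965118]), 'tool_rot': array([-4.30214890e-01, -3.11199358e+00,  3.84557357e-05]), 'contact_force': array([-0.14303725, -0.44405188, -0.30281999]), 'wrist_torque': array([ 0.03040238,  0.02061175, -0.00809109]), 'grip_width': 0.9983299425113794}
```

View pics/scene0.png

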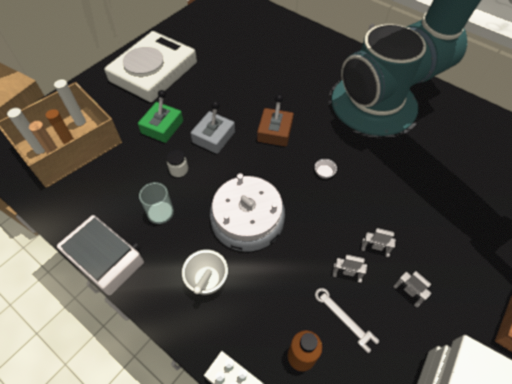

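View pics/top0.png

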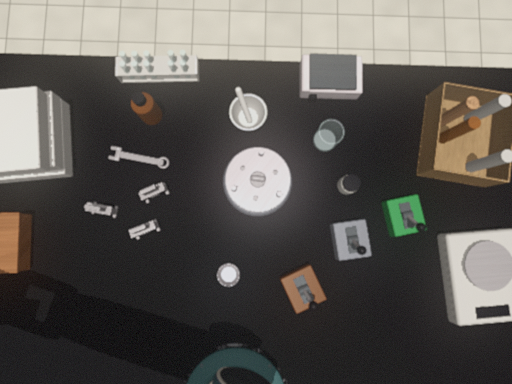

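```bash
cat > h.py <<'E'
import numpy as np,cv2
from scipy.spatial.transform import Rotation as R
from rig import bot
def cam(c,st=None):
    k=bot.get_calibration(c)
    if 'position' in k: return k,np.array(k['position']),R.from_rotvec(k['attitude']).as_matrix()
    T=k['tool_from_camera']; Rt=R.from_rotvec(st['tool_rot']).as_matrix()
    return k,Rt@T[:3,3]+st['position'],Rt@T[:3,:3]
def ray(c,rc,z,st=None):
    k,p,A=cam(c,st); d=A@np.array([(rc[1]-k['cx'])/k['fx'],(rc[0]-k['cy'])/k['fy'],1])
    return p+d*(z-p[2])/d[2]
def proj(c,P,st=None):
    k,p,A=cam(c,st); q=(np.atleast_2d(P)-p)@A
    return np.c_[q[:,1]/q[:,2]*k['fy']+k['cy'],q[:,0]/q[:,2]*k['fx']+k['cx']]
def tri(obs):
    M=np.zeros((3,3));b=np.zeros(3)
    for c,rc,st in obs:
        k,p,A=cam(c,st); d=A@np.array([(rc[1]-k['cx'])/k['fx'],(rc[0]-k['cy'])/k['fy'],1]);d/=np.linalg.norm(d)
        Q=np.eye(3)-np.outer(d,d);M+=Q;b+=Q@p
    return np.linalg.solve(M,b)
E
python3 - <<'E'
from h import *
np.set_printoptions(precision=3,suppress=True)
import cv2
top=cv2.imread('pics/top0.png');sc=cv2.imread('pics/scene0.png')
def crop(im,r,c,h,w,s,n): cv2.imwrite(n,cv2.resize(im[r:r+h,c:c+w],None,fx=s,fy=s,interpolation=cv2.INTER_CUBIC))
crop(top,140,215,90,90,6,'pics/c_drive.png')
crop(sc,165,195,95,105,6,'pics/c_drive_s.png')
crop(top,170,75,75,105,7,'pics/c_clip.png')
crop(sc,220,325,90,120,6,'pics/c_clip_s.png')
crop(top,200,270,120,165,4,'pics/c_ctl.png')
print('drive',ray('top',(183,256),0),ray('scene',(219,249),0))
print('bar',ray('top',(176,260),.088),ray('scene',(199,249),.088))
for r in [(209,104),(193,155),(228,146)]: 
    p=ray('top',r,0);print('clip foot top',p,np.hypot(*p[:2]))
for r in [(273,348),(250,375),(290,411)]: 
    p=ray('scene',r,0);print('clip foot sc',p,np.hypot(*p[:2]))
for r in [(281,418),(261,355),(236,382)]: print('grip sc',ray('scene',r,.0705))
for r in [(216,402),(284,303),(238,348)]: print('ctl top',ray('top',r,0))
print('ctl sc',ray('scene',(140,214),0))
print('knob',ray('top',(252,363),.107),ray('scene',(104,214),.107))
E
```

```text
drive [ 0.583 -0.046  0.   ] [ 0.582 -0.042  0.   ]
bar [ 0.589 -0.054  0.088] [ 0.576 -0.045  0.088]
clip foot top [0.5   0.376 0.   ] 0.6257639043684867
clip foot top [0.548 0.237 0.   ] 0.5971274211784279
clip foot top [0.45  0.257 0.   ] 0.5182223827097405
clip foot sc [ 0.548  0.239 -0.   ] 0.5978402645511248
clip foot sc [ 0.453  0.26  -0.   ] 0.5228078198208298
clip foot sc [0.491 0.378 0.   ] 0.6196654179892549
grip sc [0.5   0.373 0.071]
grip sc [0.546 0.24  0.071]
grip sc [0.452 0.257 0.071]
ctl top [ 0.498 -0.46   0.   ]
ctl top [ 0.305 -0.18   0.   ]
ctl top [ 0.433 -0.306  0.   ]
ctl sc [ 0.438 -0.293  0.   ]
knob [ 0.4   -0.314  0.107] [ 0.403 -0.313  0.107]
```

View pics/c_drive.png

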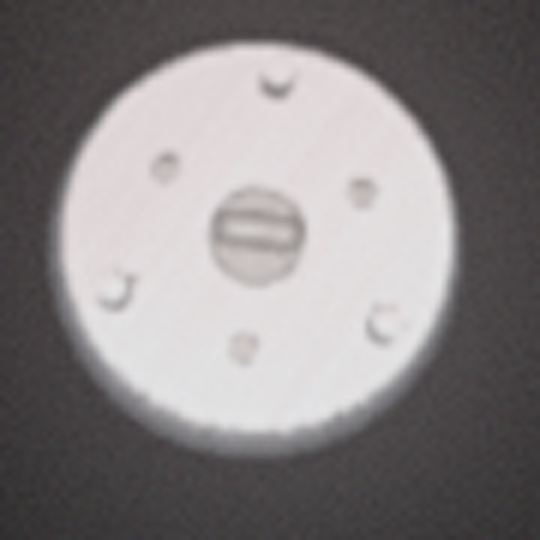

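View pics/c_drive_s.png

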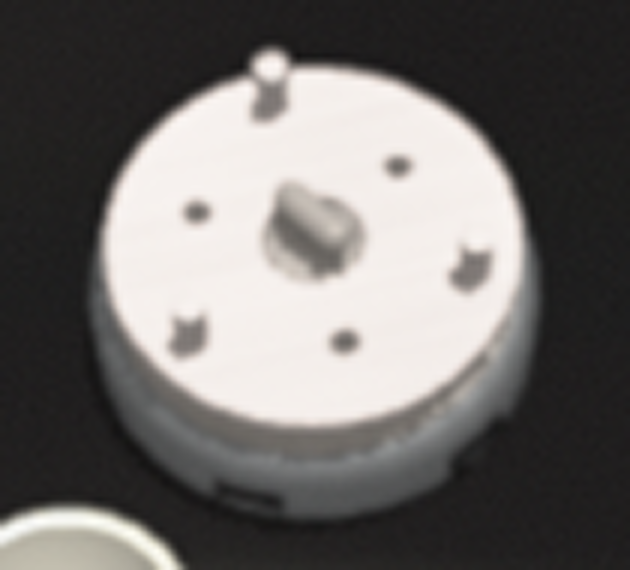

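View pics/c_clip.png

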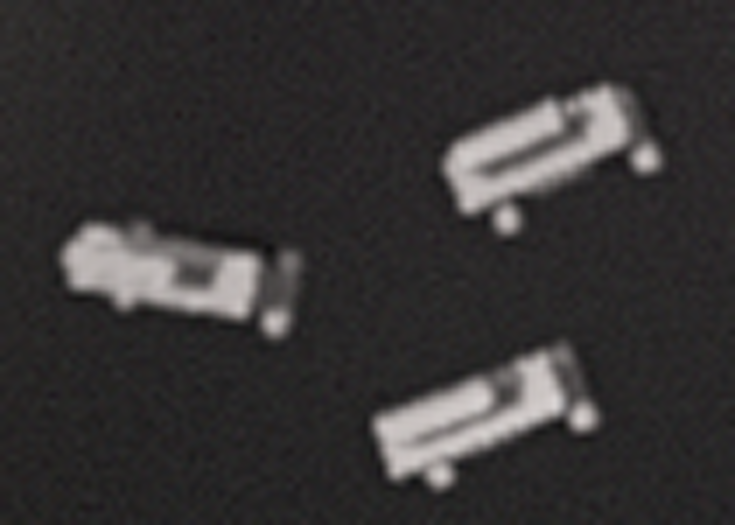

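View pics/c_clip_s.png

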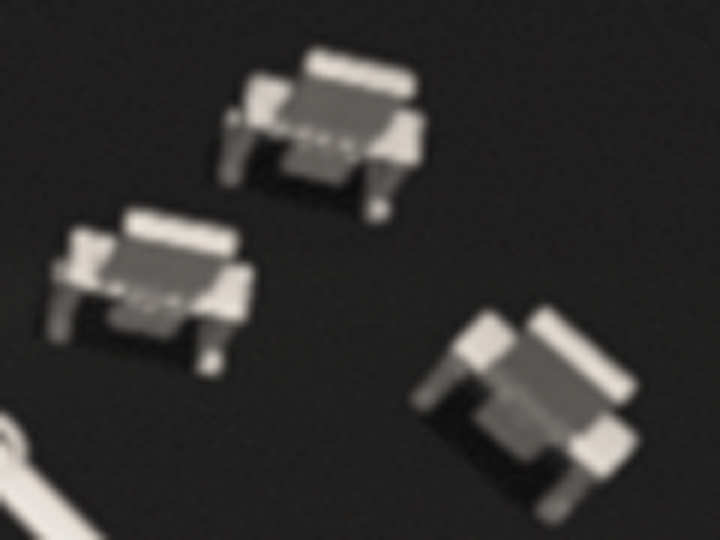

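View pics/c_ctl.png

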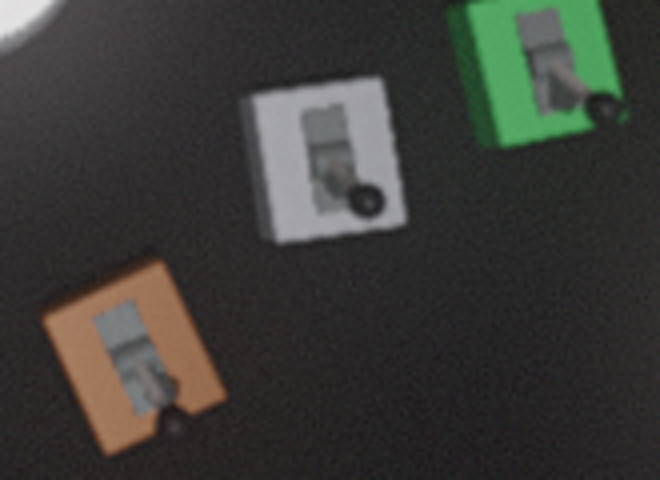

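```bash
python3 - <<'E'
from h import *
np.set_printoptions(precision=4,suppress=True)
H=[(167.8,242.5),(171.7,275.3),(197.8,255.7)]
W=np.array([ray('top',h,.070) for h in H]);c=W.mean(0);print('holes',W,'c',c,np.linalg.norm((W-c)[:,:2],axis=1),np.degrees(np.arctan2((W-c)[:,1],(W-c)[:,0])))
# scene
S=[(165+211/6,195+196/6),(165+165/6,195+398/6),(165+341/6,195+344/6)]
W=np.array([ray('scene',h,.070) for h in S]);c=W.mean(0);print('holes',W,'c',c,np.linalg.norm((W-c)[:,:2],axis=1),np.degrees(np.arctan2((W-c)[:,1],(W-c)[:,0])))
# bar ends top
a=ray('top',(140+218/6,215+218/6),.096);b=ray('top',(140+241/6,215+296/6),.088)
a=ray('top',(140+225/6,215+218/6),.09);b=ray('top',(140+236/6,215+296/6),.09)
print('bar',a,b,np.degrees(np.arctan2(*(a-b)[[1,0]])),np.linalg.norm(a-b))
a=ray('scene',(165+193/6,195+285/6),.088);b=ray('scene',(165+235/6,195+350/6),.088)
print('bar',a,b,np.degrees(np.arctan2(*(a-b)[[1,0]])),np.linalg.norm(a-b))
# tray disc ellipse in top
im=cv2.imread('pics/top0.png');g=cv2.cvtColor(im,cv2.COLOR_BGR2GRAY)
roi=g[140:230,215:305];m=(roi>175).astype(np.uint8)
cs,_=cv2.findContours(m,cv2.RETR_EXTERNAL,cv2.CHAIN_APPROX_NONE);k=max(cs,key=cv2.contourArea)
e=cv2.fitEllipse(k);print(e);print('tray ctr',ray('top',(140+e[0][1],215+e[0][0]),.072))
# clip: feet crop 7x offset(170,75)
for nm,(x1,y1),(x2,y2) in [('bridge',(385,440),(560,375))]:
    pass
E
```

```text
holes [[ 0.6129 -0.0075  0.07  ]
 [ 0.6045 -0.0946  0.07  ]
 [ 0.534  -0.044   0.07  ]] c [ 0.5838 -0.0487  0.07  ] [0.0504 0.0503 0.0501] [ 54.7221 -65.7117 174.6179]
holes [[ 0.6036 -0.0912  0.07  ]
 [ 0.5333 -0.0401  0.07  ]
 [ 0.6129 -0.0049  0.07  ]] c [ 0.5833 -0.0454  0.07  ] [0.0501 0.0502 0.0502] [-66.0844 173.9606  53.7929]
bar [ 0.5845 -0.0313  0.09  ] [ 0.5805 -0.065   0.09  ] 83.19559695423801 0.033944952888841674
bar [ 0.5823 -0.0605  0.088 ] [ 0.5813 -0.0273  0.088 ] -88.32661161115536 0.03320059133247926
((42.36902618408203, 39.482391357421875), (63.682167053222656, 64.12419891357422), 99.67203521728516)
tray ctr [ 0.5823 -0.0474  0.072 ]
```

```bash
cat >> h.py <<'E'
def pose():
    s=bot.state(); A=R.from_rotvec(s['tool_rot']).as_matrix()
    return s,s['position'],np.degrees(np.arctan2(A[1,1],A[0,1]))
def plan(p0,f0,p1,f1,n,q=4):
    """n equal rows from p0,yaw f0 to p1,yaw f1 (tool down); prints rows"""
    df=(f1-f0+90)%180-90; p=np.array(p0,float);f=f0;rows=[]
    for i in range(n):
        t=(i+1)/n; want=np.array(p0)+(np.array(p1)-p0)*t; d=want-p
        a=np.radians(f); X=np.array([-np.sin(a),np.cos(a),0]);Y=np.array([np.cos(a),np.sin(a),0])
        tr=[round(float(d@X),q),round(float(d@Y),q),round(float(-d[2]),q)]
        dr=round(float(-(f0+df*t-f)/6),2)
        p=p+tr[0]*X+tr[1]*Y-np.array([0,0,tr[2]]); f-=6*dr
        rows.append((tr,dr))
    for tr,dr in rows: print(tr,dr)
    print('end',p.round(4),round(f,2)); return p,f
E
python3 - <<'E'
from h import *
s,p,f=pose();print(p,f)
plan(p,f,[.45,.258,.23],20.4,13,3)
E
```

```text
[0.18316088 0.64966797 0.22965118] 74.2581650301874
[-0.028, -0.023, -0.0] 0.69
[-0.03, -0.022, -0.0] 0.69
[-0.031, -0.019, -0.0] 0.69
[-0.032, -0.017, -0.0] 0.69
[-0.033, -0.014, -0.0] 0.69
[-0.035, -0.012, -0.0] 0.69
[-0.035, -0.01, -0.0] 0.69
[-0.036, -0.007, -0.0] 0.69
[-0.036, -0.004, -0.0] 0.69
[-0.036, -0.002, -0.0] 0.69
[-0.037, 0.001, -0.0] 0.7
[-0.036, 0.003, -0.0] 0.69
[-0.036, 0.007, -0.0] 0.69
end [0.4504 0.2582 0.2297] 20.38
```

drive_tool:
  steps:
    - {"travel": [-0.028, -0.023, 0], "dr": [0, 0, 0.69], "claw": 0.026}
    - {"travel": [-0.03, -0.022, 0], "dr": [0, 0, 0.69], "claw": 0.026}
    - {"travel": [-0.031, -0.019, 0], "dr": [0, 0, 0.69], "claw": 0.026}
    - {"travel": [-0.032, -0.017, 0], "dr": [0, 0, 0.69], "claw": 0.026}
    - {"travel": [-0.033, -0.014, 0], "dr": [0, 0, 0.69], "claw": 0.026}
    - {"travel": [-0.035, -0.012, 0], "dr": [0, 0, 0.69], "claw": 0.026}
    - {"travel": [-0.035, -0.01, 0], "dr": [0, 0, 0.69], "claw": 0.026}
    - {"travel": [-0.036, -0.007, 0], "dr": [0, 0, 0.69], "claw": 0.026}
    - {"travel": [-0.036, -0.004, 0], "dr": [0, 0, 0.69], "claw": 0.026}
    - {"travel": [-0.036, -0.002, 0], "dr": [0, 0, 0.69], "claw": 0.026}

```text
clock: 2.03
position: [0.3889, 0.3471, 0.2299]
tool_rot: [1.507, 2.756, 0.001]
contact_force: [-0.1, 0.1, 0.0]
grip_width: 0.334
```

drive_tool:
  steps:
    - {"travel": [-0.037, 0.001, 0], "dr": [0, 0, 0.7], "claw": 0.026}
    - {"travel": [-0.036, 0.003, 0], "dr": [0, 0, 0.69], "claw": 0.026}
    - {"travel": [-0.036, 0.007, 0], "dr": [0, 0, 0.69], "claw": 0.026}
    - {"travel": [0, 0, 0], "dr": [0, 0, 0], "claw": 0.026}

```text
clock: 2.37
position: [0.4529, 0.254, 0.2298]
tool_rot: [1.804, 2.57, -0.0]
contact_force: [-0.3, 0.3, 0.4]
grip_width: 0.281
```

```bash
python3 - <<'E'
from h import *
s,p,f=pose();print(p,f,s['clock'],s['qvel'].round(3))
im=bot.grab_frame('wrist');cv2.imwrite('pics/w1.png',im[:,:,::-1])
for t in ['clip_grip','clip_foot']:
    for d in bot.spot_point('wrist',t):
        rc=np.array(d['location'])*[384,512]
        print(t,round(d['conf'],2),rc.round(1),ray('wrist',rc,.0705 if t=='clip_grip' else 0,s).round(4))
E
```

```text
[0.45290566 0.25402731 0.22976499] 19.87741721269047 2.3667 [ 0.084 -0.002  0.004  0.026  0.003 -0.003]
clip_grip 0.97 [178.4 246.9] [0.4473 0.2567 0.0705]
clip_grip 0.67 [ 93.9 329.9] [0.4994 0.3737 0.0705]
clip_grip 0.59 [223.7 321. ] [0.5506 0.2343 0.0705]
clip_foot 0.92 [201.9 312.3] [0.5527 0.2404 0.    ]
clip_foot 0.85 [167.6 246.9] [0.4466 0.2556 0.    ]
clip_foot 0.59 [ 96.1 316. ] [0.4997 0.3756 0.    ]
```

View pics/w1.png

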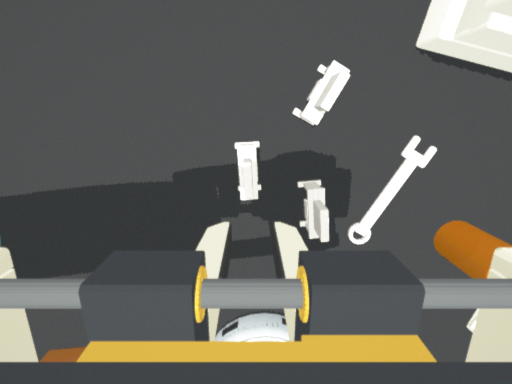

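```bash
python3 - <<'E'
from h import *
s,p,f=pose()
plan(p,f,[.583,-.075,.23],0,10,3)
E
```

```text
[-0.036, 0.001, -0.0] 0.34
[-0.036, 0.002, -0.0] 0.34
[-0.035, 0.003, -0.0] 0.34
[-0.036, 0.005, -0.0] 0.34
[-0.035, 0.006, -0.0] 0.34
[-0.035, 0.007, -0.0] 0.34
[-0.035, 0.009, -0.0] 0.34
[-0.035, 0.009, -0.0] 0.33
[-0.034, 0.011, -0.0] 0.34
[-0.034, 0.012, -0.0] 0.34
end [ 0.5829 -0.0754  0.2297] 0.02
```

drive_tool:
  steps:
    - {"travel": [-0.036, 0.001, 0], "dr": [0, 0, 0.34], "claw": 0.026}
    - {"travel": [-0.036, 0.002, 0], "dr": [0, 0, 0.34], "claw": 0.026}
    - {"travel": [-0.035, 0.003, 0], "dr": [0, 0, 0.34], "claw": 0.026}
    - {"travel": [-0.036, 0.005, 0], "dr": [0, 0, 0.34], "claw": 0.026}
    - {"travel": [-0.035, 0.006, 0], "dr": [0, 0, 0.34], "claw": 0.026}
    - {"travel": [-0.035, 0.007, 0], "dr": [0, 0, 0.34], "claw": 0.026}
    - {"travel": [-0.035, 0.009, 0], "dr": [0, 0, 0.34], "claw": 0.026}
    - {"travel": [-0.035, 0.009, 0], "dr": [0, 0, 0.33], "claw": 0.026}
    - {"travel": [-0.034, 0.011, 0], "dr": [0, 0, 0.34], "claw": 0.026}
    - {"travel": [-0.034, 0.012, 0], "dr": [0, 0, 0.34], "claw": 0.026}

```text
clock: 3.35
position: [0.5835, -0.0754, 0.2298]
tool_rot: [2.22, 2.223, 0.001]
contact_force: [0.6, -0.1, 0.5]
grip_width: 0.277
```

drive_tool:
  steps:
    - {"travel": [0, 0, 0], "dr": [0, 0, 0], "claw": 0.026}
    - {"travel": [0, 0, 0], "dr": [0, 0, 0], "claw": 0.026}

```text
clock: 3.52
position: [0.5834, -0.0752, 0.2292]
tool_rot: [-2.22, -2.222, 0.001]
contact_force: [-0.2, 1.1, -1.4]
grip_width: 0.281
```

```bash
python3 - <<'E'
from h import *
s,p,f=pose();print(p,f,s['clock'],s['qvel'].round(3))
im=bot.grab_frame('wrist');cv2.imwrite('pics/w2.png',im[:,:,::-1])
cv2.imwrite('pics/w2c.png',cv2.resize(im[60:260,150:350,::-1],None,fx=3,fy=3,interpolation=cv2.INTER_CUBIC))
Z=dict(bar_mid=.088,tray_top=.072,drive=0)
for t in Z:
    for d in bot.spot_point('wrist',t):
        rc=np.array(d['location'])*[384,512]
        print(t,round(d['conf'],2),rc.round(1),ray('wrist',rc,Z[t],s).round(4))
import pickle;pickle.dump(s,open('s2.pkl','wb'))
E
```

```text
[ 0.58337323 -0.07517518  0.22915114] 0.04063480444690449 3.5167 [ 0.036 -0.026  0.02   0.006  0.005  0.006]
bar_mid 0.73 [160.  249.7] [ 0.5817 -0.046   0.088 ]
tray_top 0.76 [159.6 251. ] [ 0.583  -0.0481  0.072 ]
drive 0.92 [153.9 251.3] [ 0.5833 -0.0517  0.    ]
```

View pics/w2.png

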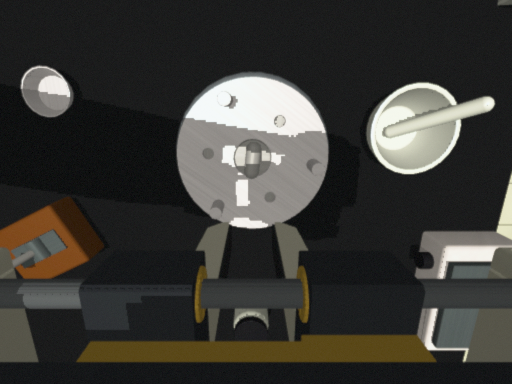

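View pics/w2c.png

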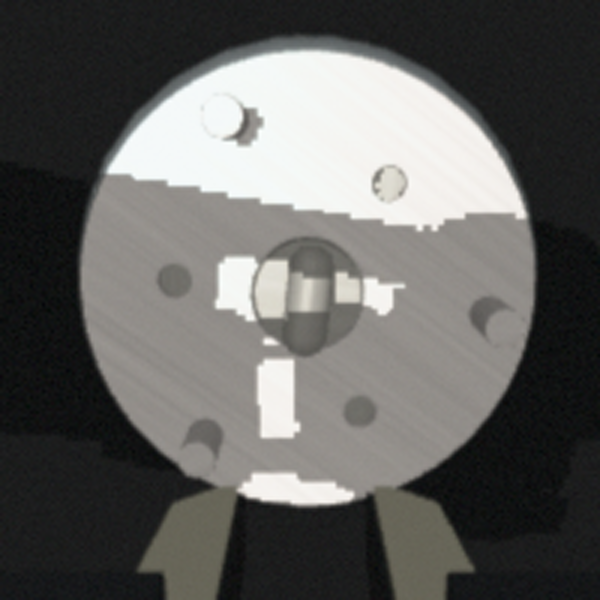

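```bash
python3 - <<'E'
from h import *
import pickle
np.set_printoptions(precision=4,suppress=True)
s=pickle.load(open('s2.pkl','rb'))
px=lambda x,y:(60+y/3,150+x/3)
H=np.array([ray('wrist',px(*q),.071,s) for q in [(389,183),(174,281),(360,411)]]);c=H.mean(0)
print('holes c',c,np.linalg.norm(H-c,axis=1),np.degrees(np.arctan2((H-c)[:,1],(H-c)[:,0])))
P=np.array([ray('wrist',px(*q),.102,s) for q in [(222,115),(501,328),(198,458)]]);c=P.mean(0)
print('posts',P,c,np.linalg.norm(P-c,axis=1),np.degrees(np.arctan2((P-c)[:,1],(P-c)[:,0])))
a=ray('wrist',px(313,240),.09,s);b=ray('wrist',px(305,355),.09,s)
print('bar',a,b,(a+b)/2,np.linalg.norm(a-b),np.degrees(np.arctan2(*(a-b)[[1,0]])))
E
```

```text
holes c [ 0.5847 -0.0466  0.071 ] [0.0502 0.0503 0.0501] [ 54.0742 174.2427 -65.7733]
posts [[ 0.5571  0.0158  0.102 ]
 [ 0.6509 -0.0533  0.102 ]
 [ 0.5455 -0.1007  0.102 ]] [ 0.5845 -0.046   0.102 ] [0.0677 0.0668 0.0671] [ 113.8724   -6.2543 -125.5325]
bar [ 0.5865 -0.0247  0.09  ] [ 0.5838 -0.0656  0.09  ] [ 0.5852 -0.0452  0.09  ] 0.04099176660434 86.17225316057944
```

```bash
python3 - <<'E'
from h import *
s,p,f=pose()
p,f=plan(p,f,[.557,.016,.15],24,5,3)
plan(p,f,[.557,.016,.09],24,3,3)
E
```

```text
[0.018, -0.005, 0.016] -0.79
[0.018, -0.004, 0.016] -0.8
[0.019, -0.002, 0.016] -0.79
[0.018, -0.0, 0.016] -0.8
[0.019, 0.001, 0.016] -0.79
end [0.5573 0.016  0.1499] 23.99
[0.0, -0.0, 0.02] -0.0
[0.0, -0.0, 0.02] -0.0
[0.0, -0.0, 0.02] -0.0
end [0.5573 0.016  0.0899] 23.99
```

drive_tool:
  steps:
    - {"travel": [0.018, -0.005, 0.016], "dr": [0, 0, -0.79], "claw": 0.028}
    - {"travel": [0.018, -0.004, 0.016], "dr": [0, 0, -0.8], "claw": 0.028}
    - {"travel": [0.019, -0.002, 0.016], "dr": [0, 0, -0.79], "claw": 0.028}
    - {"travel": [0.018, 0, 0.016], "dr": [0, 0, -0.8], "claw": 0.028}
    - {"travel": [0.019, 0.001, 0.016], "dr": [0, 0, -0.79], "claw": 0.028}
    - {"travel": [0, 0, 0], "dr": [0, 0, 0], "claw": 0.028}
    - {"travel": [0, 0, 0], "dr": [0, 0, 0], "claw": 0.028}

```text
clock: 4.3
position: [0.557, 0.016, 0.1494]
tool_rot: [-1.712, -2.634, 0.001]
contact_force: [0.1, -0.1, 0.2]
grip_width: 0.3
```

```bash
python3 - <<'E'
from h import *
s,p,f=pose();print(p,f,s['clock'])
im=bot.grab_frame('wrist');cv2.imwrite('pics/w3.png',im[100:,100:400,::-1])
E
```

```text
[0.55702431 0.01598967 0.14944501] 23.965235901052584 4.3
```

View pics/w3.png

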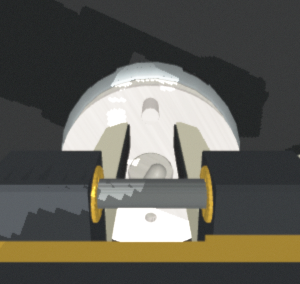

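drive_tool:
  steps:
    - {"travel": [0, 0, 0.02], "dr": [0, 0, 0], "claw": 0.028}
    - {"travel": [0, 0, 0.02], "dr": [0, 0, 0], "claw": 0.028}
    - {"travel": [0, 0, 0.019], "dr": [0, 0, 0], "claw": 0.022}
    - {"travel": [0, 0, 0], "dr": [0, 0, 0], "claw": 0.022}
    - {"travel": [0, 0, 0], "dr": [0, 0, 0], "claw": 0.022}

```text
clock: 4.77
position: [0.5578, 0.0141, 0.0912]
tool_rot: [-1.716, -2.631, 0.0]
contact_force: [0.5, -0.0, 0.5]
grip_width: 0.241
```

```bash
cat >> h.py <<'E'
C=np.array([.5847,-.046])
def arc(th0,th1,n,z,q=4,r=.0675):
    """rows from current pose along circle about C; tool y tangential (yaw=th-90)"""
    s,p,f=pose(); p=p.copy()
    for i in range(n):
        th=th0+(th1-th0)*(i+1)/n; a=np.radians(th)
        want=np.array([*(C+r*np.array([np.cos(a),np.sin(a)])),z]); d=want-p
        b=np.radians(f); X=np.array([-np.sin(b),np.cos(b),0]);Y=np.array([np.cos(b),np.sin(b),0])
        tr=[round(float(d@X),q),round(float(d@Y),q),round(float(-d[2]),q)]
        fn=th-90; dr=round(-float((fn-f+90)%180-90)/6,2)
        p=p+tr[0]*X+tr[1]*Y-np.array([0,0,tr[2]]); f-=6*dr
        print(tr,dr)
    print('end',p.round(4),round(f,1))
E
python3 - <<'E'
from h import *
s,p,f=pose();print(p,f,s['clock'],s['contact_force'],s['grip_width'])
arc(114,60,16,p[2])
E
```

```text
[0.55779187 0.01412545 0.09124879] 23.784260963591365 4.7667 [ 0.48893959 -0.04134926  0.53553692] 0.24093509757137935
[0.0015, 0.0041, -0.0] 0.53
[-0.0001, 0.004, -0.0] 0.56
[-0.0001, 0.0039, -0.0] 0.56
[-0.0001, 0.004, -0.0] 0.56
[-0.0001, 0.004, -0.0] 0.57
[-0.0002, 0.004, -0.0] 0.56
[-0.0001, 0.0039, -0.0] 0.56
[-0.0001, 0.004, -0.0] 0.56
[-0.0001, 0.004, -0.0] 0.57
[-0.0001, 0.004, -0.0] 0.56
[-0.0001, 0.0039, -0.0] 0.56
[-0.0002, 0.004, -0.0] 0.56
[-0.0001, 0.004, -0.0] 0.57
[-0.0001, 0.004, -0.0] 0.56
[-0.0001, 0.0039, -0.0] 0.56
[-0.0001, 0.004, -0.0] 0.56
end [0.6185 0.0125 0.0912] -30.0
```

drive_tool:
  steps:
    - {"travel": [0.0015, 0.004, 0], "dr": [0, 0, 0.53], "claw": 0.022}
    - {"travel": [-0.0001, 0.004, 0], "dr": [0, 0, 0.56], "claw": 0.022}
    - {"travel": [-0.0001, 0.004, 0], "dr": [0, 0, 0.56], "claw": 0.022}
    - {"travel": [-0.0001, 0.004, 0], "dr": [0, 0, 0.56], "claw": 0.022}
    - {"travel": [-0.0001, 0.004, 0], "dr": [0, 0, 0.56], "claw": 0.022}
    - {"travel": [-0.0001, 0.004, 0], "dr": [0, 0, 0.56], "claw": 0.022}
    - {"travel": [-0.0001, 0.004, 0], "dr": [0, 0, 0.56], "claw": 0.022}
    - {"travel": [-0.0001, 0.004, 0], "dr": [0, 0, 0.56], "claw": 0.022}
    - {"travel": [-0.0001, 0.004, 0], "dr": [0, 0, 0.56], "claw": 0.022}
    - {"travel": [-0.0001, 0.004, 0], "dr": [0, 0, 0.56], "claw": 0.022}

```text
clock: 5.6
position: [0.5969, 0.0206, 0.0929]
tool_rot: [2.402, 2.023, 0.001]
contact_force: [-3.3, -1.7, 0.2]
grip_width: 0.237
```

```bash
python3 - <<'E'
from h import *
s,p,f=pose();print(p,f,s['clock'],s['contact_force'])
im=bot.grab_frame('wrist');cv2.imwrite('pics/w4.png',im[100:,100:400,::-1])
im=bot.grab_frame('top');cv2.imwrite('pics/t4.png',cv2.resize(im[130:240,205:315,::-1],None,fx=5,fy=5,interpolation=cv2.INTER_CUBIC))
print(np.degrees(np.arctan2(*(p[:2]-C)[::-1])),np.linalg.norm(p[:2]-C))
E
```

```text
[0.59688111 0.02060579 0.09291335] -9.781995232834118 5.6 [-3.28452234 -1.73491657  0.17618997]
79.63607361144311 0.06771049114076984
```

View pics/w4.png

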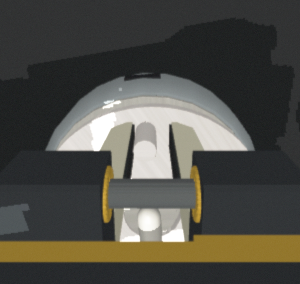

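View pics/t4.png

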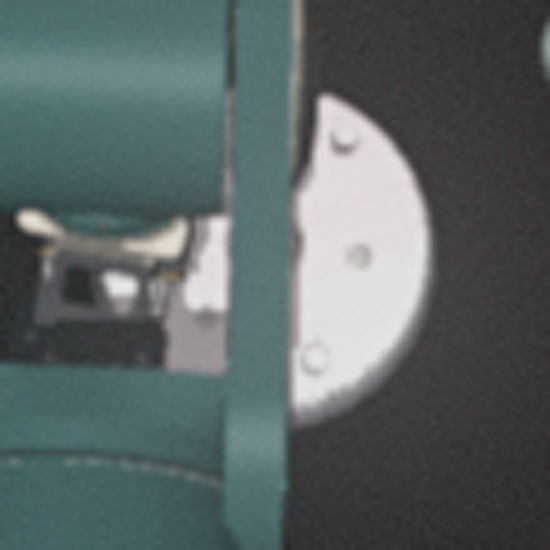

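```bash
python3 - <<'E'
from h import *
arc(79.6,51.6,10,.0925)
E
```

```text
[-0.0006, 0.003, 0.0002] 0.59
[-0.0, 0.0033, 0.0] 0.46
[-0.0001, 0.0033, 0.0] 0.47
[-0.0001, 0.0033, 0.0] 0.47
[-0.0001, 0.0033, 0.0] 0.46
[-0.0001, 0.0033, 0.0] 0.47
[-0.0, 0.0033, 0.0] 0.47
[-0.0001, 0.0033, 0.0] 0.46
[-0.0001, 0.0033, 0.0] 0.47
[-0.0001, 0.0033, 0.0] 0.47
end [0.6266 0.0069 0.0925] -38.4
```

drive_tool:
  steps:
    - {"travel": [-0.0003, 0.003, 0.001], "dr": [0, 0, 0.5], "claw": 0.022}
    - {"travel": [-0.0001, 0.0033, 0], "dr": [0, 0, 0.47], "claw": 0.022}
    - {"travel": [-0.0001, 0.0033, 0], "dr": [0, 0, 0.47], "claw": 0.022}
    - {"travel": [-0.0001, 0.0033, 0], "dr": [0, 0, 0.47], "claw": 0.022}
    - {"travel": [-0.0001, 0.0033, 0], "dr": [0, 0, 0.47], "claw": 0.022}
    - {"travel": [-0.0001, 0.0033, 0], "dr": [0, 0, 0.47], "claw": 0.022}

```text
clock: 6.2
position: [0.6148, 0.0148, 0.0914]
tool_rot: [2.674, 1.649, 0.002]
contact_force: [-4.9, 2.3, 3.0]
grip_width: 0.238
```

drive_tool:
  steps:
    - {"travel": [0, 0.002, 0], "dr": [0, 0, 0.28], "claw": 0.022}
    - {"travel": [0, 0.002, 0], "dr": [0, 0, 0.28], "claw": 0.022}

```text
clock: 6.37
position: [0.6184, 0.0129, 0.0914]
tool_rot: [2.721, 1.571, 0.002]
contact_force: [-3.2, 2.0, 3.3]
grip_width: 0.236
```

drive_tool:
  steps:
    - {"travel": [0, 0.0015, 0], "dr": [0, 0, 0.21], "claw": 0.022}
    - {"travel": [0, 0.0015, 0], "dr": [0, 0, 0.21], "claw": 0.022}

```text
clock: 6.53
position: [0.621, 0.0113, 0.0909]
tool_rot: [2.755, 1.51, 0.002]
contact_force: [-1.3, 0.8, 2.9]
grip_width: 0.239
```

```bash
python3 - <<'E'
from h import *
s,p,f=pose();print(p,f,s['clock'],s['contact_force'])
im=bot.grab_frame('wrist');cv2.imwrite('pics/w5.png',im[100:,100:400,::-1])
im=bot.grab_frame('scene');cv2.imwrite('pics/s5.png',cv2.resize(im[150:270,180:300,::-1],None,fx=5,fy=5,interpolation=cv2.INTER_CUBIC))
print(np.degrees(np.arctan2(*(p[:2]-C)[::-1])),np.linalg.norm(p[:2]-C))
E
```

```text
[0.62102549 0.01133631 0.09091   ] -32.54943584441858 6.5333 [-1.27435914  0.76825465  2.88983482]
57.64364295106861 0.06787483803682255
```

View pics/s5.png

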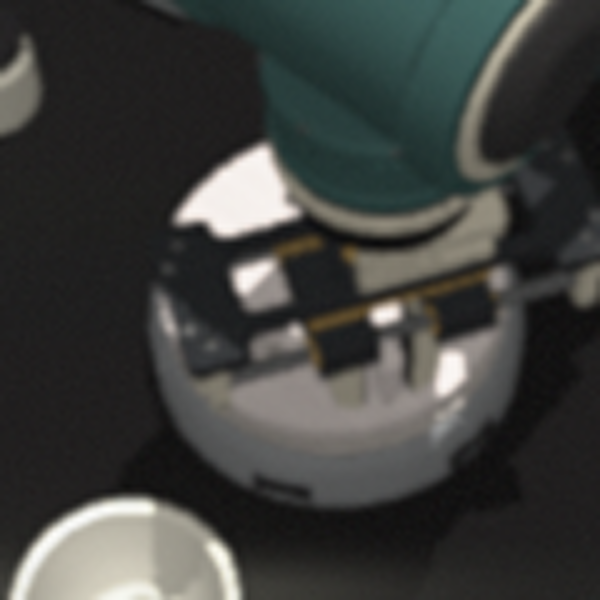

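View pics/w5.png

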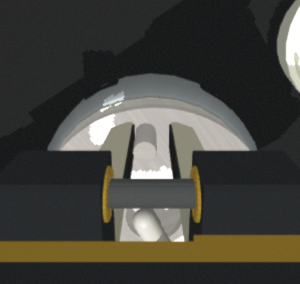

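drive_tool:
  steps:
    - {"travel": [0, 0.0015, 0], "dr": [0, 0, 0.21], "claw": 0.022}
    - {"travel": [0, 0.0015, 0], "dr": [0, 0, 0.21], "claw": 0.022}

```text
clock: 6.8
position: [0.6231, 0.0096, 0.0896]
tool_rot: [-2.788, -1.447, 0.0]
contact_force: [-0.2, -0.7, -1.0]
grip_width: 0.236
```

drive_tool:
  steps:
    - {"travel": [0, 0.001, 0], "dr": [0, 0, 0.14], "claw": 0.022}
    - {"travel": [0, 0.001, 0], "dr": [0, 0, 0.14], "claw": 0.022}

```text
clock: 6.97
position: [0.6249, 0.0083, 0.0896]
tool_rot: [2.809, 1.406, 0.0]
contact_force: [0.2, -0.1, -0.4]
grip_width: 0.236
```

drive_tool:
  steps:
    - {"travel": [0, 0.001, 0], "dr": [0, 0, 0.14], "claw": 0.022}
    - {"travel": [0, 0.001, 0], "dr": [0, 0, 0.14], "claw": 0.022}

```text
clock: 7.13
position: [0.6265, 0.0072, 0.0897]
tool_rot: [2.83, 1.365, 0.0]
contact_force: [-0.1, -0.4, -0.8]
grip_width: 0.238
```

```bash
python3 - <<'E'
from h import *
s,p,f=pose();print(p,f,s['clock'],s['contact_force'])
im=bot.grab_frame('wrist');cv2.imwrite('pics/w6.png',im[100:,100:400,::-1])
print(np.degrees(np.arctan2(*(p[:2]-C)[::-1])),np.linalg.norm(p[:2]-C))
E
```

```text
[0.6264975  0.00719411 0.08966643] -38.50252962919381 7.1333 [-0.12357404 -0.35985013 -0.81478005]
51.84135515224734 0.06765090547404443
```

View pics/w6.png

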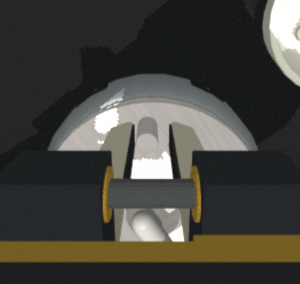

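```bash
python3 - <<'E'
from h import *
s,p,f=pose();p=p+[0,0,.06]
plan(p,f,[.5834,-.0752,.2292],-3.8,6,3)
E
```

```text
[-0.015, 0.003, -0.013] -0.97
[-0.016, 0.001, -0.014] -0.96
[-0.015, 0.0, -0.013] -0.97
[-0.016, -0.002, -0.013] -0.96
[-0.015, -0.003, -0.013] -0.97
[-0.014, -0.005, -0.014] -0.97
end [ 0.5832 -0.0747  0.2296] -3.77
```

drive_tool:
  steps:
    - {"travel": [0, 0, -0.03], "dr": [0, 0, 0], "claw": 0.028}
    - {"travel": [0, 0, -0.03], "dr": [0, 0, 0], "claw": 0.03}
    - {"travel": [-0.015, 0.003, -0.013], "dr": [0, 0, -0.97], "claw": 0.04}
    - {"travel": [-0.016, 0.001, -0.014], "dr": [0, 0, -0.97], "claw": 0.05}
    - {"travel": [-0.015, 0, -0.013], "dr": [0, 0, -0.96], "claw": 0.05}
    - {"travel": [-0.016, -0.002, -0.013], "dr": [0, 0, -0.97], "claw": 0.05}
    - {"travel": [-0.015, -0.003, -0.013], "dr": [0, 0, -0.96], "claw": 0.05}
    - {"travel": [-0.014, -0.005, -0.013], "dr": [0, 0, -0.97], "claw": 0.05}
    - {"travel": [0, 0, 0], "dr": [0, 0, 0], "claw": 0.05}
    - {"travel": [0, 0, 0], "dr": [0, 0, 0], "claw": 0.05}

```text
clock: 8.02
position: [0.5833, -0.075, 0.2292]
tool_rot: [2.294, 2.145, 0.002]
contact_force: [-0.8, 0.0, -0.4]
grip_width: 0.537
```

```bash
python3 - <<'E'
from h import *
import pickle
s,p,f=pose();print(p,f,s['clock'],s['qvel'].round(3))
im=bot.grab_frame('wrist');cv2.imwrite('pics/w7.png',im[:,:,::-1])
cv2.imwrite('pics/w7c.png',cv2.resize(im[60:260,150:350,::-1],None,fx=4,fy=4,interpolation=cv2.INTER_CUBIC)[:600])
pickle.dump(s,open('s7.pkl','wb'))
im=bot.grab_frame('scene');cv2.imwrite('pics/s7.png',cv2.resize(im[150:270,180:300,::-1],None,fx=5,fy=5,interpolation=cv2.INTER_CUBIC))
E
```

```text
[ 0.58334744 -0.07495726  0.22917889] -3.8299204979892765 8.0167 [ 0.019  0.023  0.018  0.004 -0.008  0.041]
```

View pics/w7c.png

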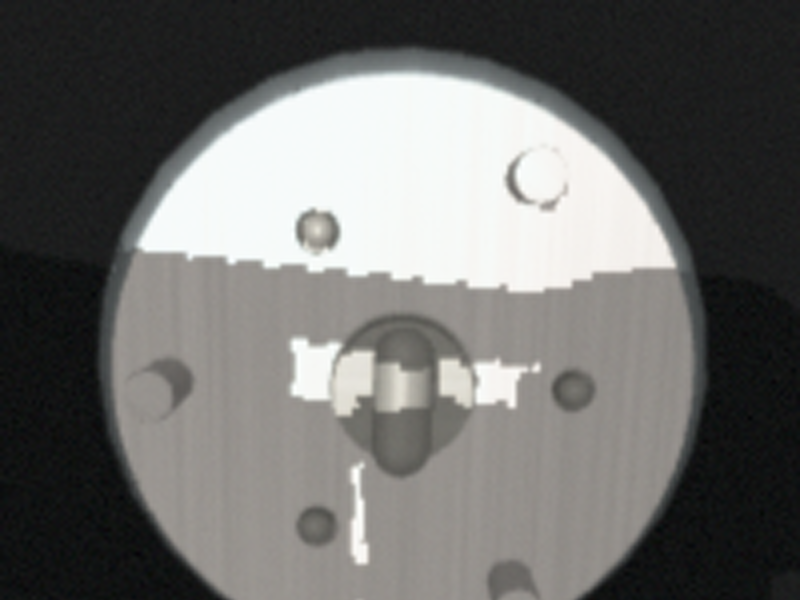

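View pics/s7.png

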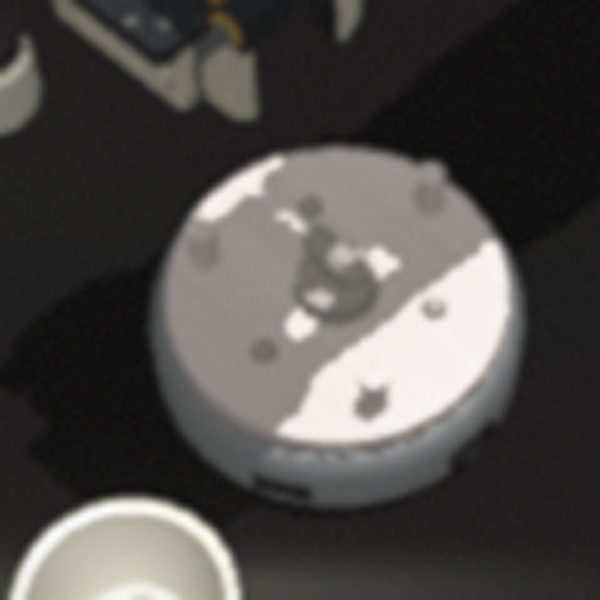

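```bash
python3 - <<'E'
from h import *
import pickle
np.set_printoptions(precision=4,suppress=True)
s=pickle.load(open('s7.pkl','rb'))
px=lambda x,y:(60+y/4,150+x/4)
St=np.array([ray('wrist',px(*q),.062,s) for q in [(317,230),(573,390),(316,525)]]);c=St.mean(0)
print('studs c',c,np.linalg.norm(St-c,axis=1),np.degrees(np.arctan2((St-c)[:,1],(St-c)[:,0])))
a=ray('wrist',px(405,326),.092,s);b=ray('wrist',px(400.5,476),.092,s)
print('bar',a,b,(a+b)/2,np.linalg.norm(a-b),np.degrees(np.arctan2(*(a-b)[[1,0]])))
A=R.from_rotvec(s['tool_rot']).as_matrix()
for q in (c,(a+b)/2): print('in tool',A.T@(q-s['position']))
# clip in picture 1
s,p,f=pose()
im=cv2.imread('pics/w1.png');cv2.imwrite('pics/w1c.png',cv2.resize(im[130:210,210:290],None,fx=7,fy=7,interpolation=cv2.INTER_CUBIC))
E
```

```text
studs c [ 0.5847 -0.0457  0.062 ] [0.0495 0.0496 0.0493] [ 114.8081   -5.4546 -125.4349]
bar [ 0.5868 -0.026   0.092 ] [ 0.5829 -0.0657  0.092 ] [ 0.5849 -0.0458  0.092 ] 0.03984368055628032 84.42429637791471
in tool [ 0.0293 -0.0009  0.1672]
in tool [ 0.0292 -0.0006  0.1372]
```

View pics/w1c.png

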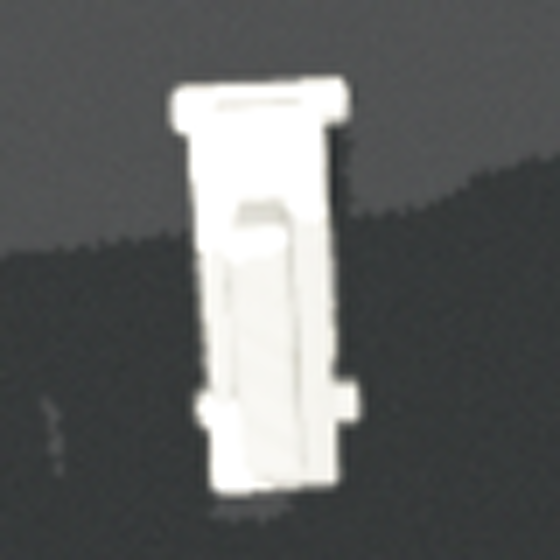

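```bash
python3 - <<'E'
from h import *
np.set_printoptions(precision=4,suppress=True)
s=dict(position=np.array([0.45290566,0.25402731,0.22976499]),tool_rot=np.array([1.804,2.57,0]))
px=lambda x,y:(130+y/7,210+x/7)
a=ray('wrist',px(260,103),.004,s);b=ray('wrist',px(279,403),.004,s)
print('feet',a,b,(a+b)/2,np.linalg.norm(a-b),np.degrees(np.arctan2(*(a-b)[[1,0]])))
a=ray('wrist',px(260,240),.0865,s);b=ray('wrist',px(273,485),.0865,s)
print('tab top',a,b,(a+b)/2,np.linalg.norm(a-b),np.degrees(np.arctan2(*(a-b)[[1,0]])))
s,p,f=pose();print(p,f)
plan(p,f,[.447,.256,.18],17.5,10,3)
E
```

```text
feet [0.4356 0.2861 0.004 ] [0.4594 0.2309 0.004 ] [0.4475 0.2585 0.004 ] 0.06012870347102048 113.28490105143864
tab top [0.4407 0.2751 0.0865] [0.456  0.2385 0.0865] [0.4483 0.2568 0.0865] 0.039656789982427776 112.63494589055415
[ 0.5832 -0.0742  0.2277] -3.7878946913224474
[0.032, -0.016, 0.005] -0.35
[0.033, -0.014, 0.005] -0.36
[0.033, -0.014, 0.004] -0.35
[0.033, -0.012, 0.005] -0.36
[0.034, -0.011, 0.005] -0.35
[0.035, -0.009, 0.005] -0.36
[0.035, -0.009, 0.004] -0.35
[0.035, -0.007, 0.005] -0.36
[0.035, -0.005, 0.005] -0.35
[0.035, -0.005, 0.005] -0.36
end [0.4468 0.2557 0.1797] 17.51
```

```bash
python3 - <<'E'
from h import *
s,p,f=pose()
plan(p,f,[.448,.2575,.16],23,10,3)
E
```

```text
[0.032, -0.016, 0.007] -0.45
[0.033, -0.014, 0.007] -0.44
[0.034, -0.012, 0.006] -0.45
[0.034, -0.011, 0.007] -0.45
[0.034, -0.01, 0.007] -0.44
[0.035, -0.008, 0.007] -0.45
[0.036, -0.006, 0.006] -0.45
[0.035, -0.004, 0.007] -0.44
[0.036, -0.003, 0.007] -0.45
[0.036, -0.001, 0.007] -0.44
end [0.4482 0.258  0.1597] 22.97
```

drive_tool:
  steps:
    - {"travel": [0.032, -0.016, 0.007], "dr": [0, 0, -0.45], "claw": 0.05}
    - {"travel": [0.033, -0.014, 0.007], "dr": [0, 0, -0.44], "claw": 0.05}
    - {"travel": [0.034, -0.012, 0.006], "dr": [0, 0, -0.45], "claw": 0.05}
    - {"travel": [0.034, -0.011, 0.007], "dr": [0, 0, -0.45], "claw": 0.05}
    - {"travel": [0.034, -0.01, 0.007], "dr": [0, 0, -0.44], "claw": 0.05}
    - {"travel": [0.035, -0.008, 0.007], "dr": [0, 0, -0.45], "claw": 0.05}
    - {"travel": [0.036, -0.006, 0.006], "dr": [0, 0, -0.45], "claw": 0.05}
    - {"travel": [0.035, -0.004, 0.007], "dr": [0, 0, -0.44], "claw": 0.05}
    - {"travel": [0.036, -0.003, 0.007], "dr": [0, 0, -0.45], "claw": 0.05}
    - {"travel": [0.036, -0.001, 0.007], "dr": [0, 0, -0.44], "claw": 0.05}

```text
clock: 8.95
position: [0.4457, 0.2592, 0.1594]
tool_rot: [-1.73, -2.622, 0.001]
contact_force: [-0.1, 0.0, 0.5]
grip_width: 0.538
```

drive_tool:
  steps:
    - {"travel": [0, 0, 0], "dr": [0, 0, 0], "claw": 0.05}
    - {"travel": [0, 0, 0], "dr": [0, 0, 0], "claw": 0.05}

```text
clock: 9.12
position: [0.4459, 0.2589, 0.1593]
tool_rot: [-1.728, -2.623, 0.003]
contact_force: [0.4, -0.1, 0.4]
grip_width: 0.537
```

```bash
python3 - <<'E'
from h import *
s,p,f=pose();print(p,f,s['clock'])
im=bot.grab_frame('wrist');cv2.imwrite('pics/w8.png',cv2.resize(im[80:280,150:350,::-1],None,fx=3,fy=3,interpolation=cv2.INTER_CUBIC))
A=R.from_rotvec(s['tool_rot']).as_matrix()
for d in bot.spot_point('wrist','clip_grip'):
    rc=np.array(d['location'])*[384,512];q=ray('wrist',rc,.0705,s)
    print(round(d['conf'],2),rc.round(1),q.round(4),'tool',(A.T@(q-p)).round(4))
import pickle;pickle.dump(s,open('s8.pkl','wb'))
E
```

```text
[0.44590161 0.25892025 0.15928332] 23.243775482872802 9.1167
0.89 [259.1 340. ] [0.5494 0.2383 0.0705] tool [-0.0597  0.0871  0.0886]
0.69 [199.1 253.6] [0.4477 0.2612 0.0705] tool [0.0014 0.0028 0.0888]
0.64 [102.2 363.9] [0.4986 0.3749 0.0705] tool [0.0858 0.0944 0.0886]
```

View pics/w8.png

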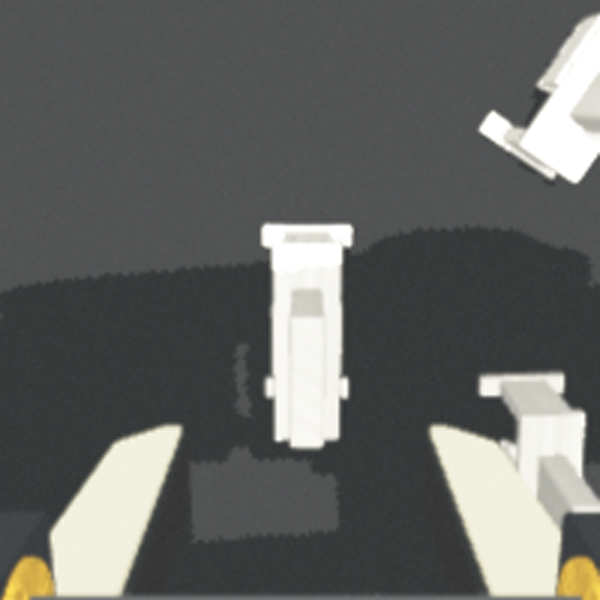

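```bash
python3 - <<'E'
from h import *
import pickle
s=pickle.load(open('s8.pkl','rb'));A=R.from_rotvec(s['tool_rot']).as_matrix()
for q in [(307,318),(307,447),(307,382),]:
    w=ray('wrist',(80+q[1]/3,150+q[0]/3),.0865,s);print(w,A.T@(w-s['position']))
for q in [(307,236),(307,387),]:
    w=ray('wrist',(80+q[1]/3,150+q[0]/3),.004,s);print(w,A.T@(w-s['position']))
E
```

```text
[0.44011628 0.27589845 0.0865    ] [0.01789175 0.00153289 0.07277827]
[0.4556053  0.23992863 0.0865    ] [-0.0212712   0.00156946  0.07278275]
[0.44762933 0.25845104 0.0865    ] [-0.00110451  0.00155063  0.07278044]
[0.43621218 0.28537346 0.004     ] [0.02814802 0.00185305 0.1552766 ]
[0.45974929 0.23071374 0.004     ] [-0.03136398  0.00190862  0.1552834 ]
```

drive_tool:
  steps:
    - {"travel": [-0.002, 0.0015, 0.025], "dr": [0, 0, 0], "claw": 0.05}
    - {"travel": [0, 0, 0.025], "dr": [0, 0, 0], "claw": 0.05}
    - {"travel": [0, 0, 0.025], "dr": [0, 0, 0], "claw": 0.05}
    - {"travel": [0, 0, 0.015], "dr": [0, 0, 0], "claw": 0.05}
    - {"travel": [0, 0, 0.0068], "dr": [0, 0, 0], "claw": 0.05}
    - {"travel": [0, 0, 0], "dr": [0, 0, 0], "claw": 0.05}

```text
clock: 9.72
position: [0.4492, 0.2549, 0.0626]
tool_rot: [-1.733, -2.619, 0.003]
contact_force: [0.4, 0.7, 1.0]
grip_width: 0.537
```

drive_tool:
  steps:
    - {"travel": [0, 0, 0], "dr": [0, 0, 0], "claw": 0.004}
    - {"travel": [0, 0, 0], "dr": [0, 0, 0], "claw": 0.004}
    - {"travel": [0, 0, 0], "dr": [0, 0, 0], "claw": 0.004}
    - {"travel": [0, 0, 0], "dr": [0, 0, 0], "claw": 0.004}
    - {"travel": [0, 0, 0], "dr": [0, 0, 0], "claw": 0.004}
    - {"travel": [0, 0, 0], "dr": [0, 0, 0], "claw": 0.004}
  newtons: 45

```text
clock: 10.22
position: [0.4495, 0.256, 0.0642]
tool_rot: [1.731, 2.622, 0.001]
contact_force: [0.2, 0.2, 0.9]
grip_width: 0.159
```

drive_tool:
  steps:
    - {"travel": [0, 0, 0], "dr": [0, 0, 0], "claw": 0.004}
    - {"travel": [0, 0, 0], "dr": [0, 0, 0], "claw": 0.004}
    - {"travel": [0, 0, 0], "dr": [0, 0, 0], "claw": 0.004}
    - {"travel": [0, 0, 0], "dr": [0, 0, 0], "claw": 0.004}

```text
clock: 10.55
position: [0.4493, 0.256, 0.0639]
tool_rot: [-1.731, -2.622, 0.0]
contact_force: [-0.3, 1.0, 0.6]
grip_width: 0.105
```

```bash
python3 - <<'E'
from h import *
s,p,f=pose();print(p,f,s['clock'],s['grip_width']*93)
print(proj('wrist',p,s),proj('wrist',[p[0],p[1],.0865],s))
p=p+[0,0,.12]
a=np.radians(-5.6)
plan(p,f,[.5848,-.0457,.2],-5.6,10,3)
E
```

```text
[0.44932936 0.25595    0.06387841] 23.139029083155997 10.55 9.755274859766718
[[244.2450663  250.26858473]] [[263.42927942 250.13429365]]
[-0.033, 0.001, -0.002] 0.48
[-0.033, 0.002, -0.001] 0.48
[-0.033, 0.004, -0.002] 0.48
[-0.033, 0.005, -0.001] 0.48
[-0.032, 0.008, -0.002] 0.47
[-0.032, 0.008, -0.002] 0.48
[-0.031, 0.011, -0.001] 0.48
[-0.031, 0.012, -0.002] 0.48
[-0.03, 0.013, -0.002] 0.48
[-0.03, 0.015, -0.001] 0.48
end [ 0.5848 -0.0461  0.1999] -5.6
```

drive_tool:
  steps:
    - {"travel": [0, 0, -0.015], "dr": [0, 0, 0], "claw": 0.004}
    - {"travel": [0, 0, -0.035], "dr": [0, 0, 0], "claw": 0.004}
    - {"travel": [0, 0, -0.035], "dr": [0, 0, 0], "claw": 0.004}
    - {"travel": [0, 0, -0.035], "dr": [0, 0, 0], "claw": 0.004}
  newtons: 60

```text
clock: 10.88
position: [0.4489, 0.2557, 0.185]
tool_rot: [-1.731, -2.621, 0.001]
contact_force: [0.6, 0.2, -0.8]
grip_width: 0.102
```

drive_tool:
  steps:
    - {"travel": [-0.033, 0.001, -0.002], "dr": [0, 0, 0.48], "claw": 0.004}
    - {"travel": [-0.033, 0.002, -0.001], "dr": [0, 0, 0.48], "claw": 0.004}
    - {"travel": [-0.033, 0.004, -0.002], "dr": [0, 0, 0.48], "claw": 0.004}
    - {"travel": [-0.033, 0.005, -0.001], "dr": [0, 0, 0.48], "claw": 0.004}
    - {"travel": [-0.032, 0.008, -0.002], "dr": [0, 0, 0.47], "claw": 0.004}
    - {"travel": [-0.032, 0.008, -0.002], "dr": [0, 0, 0.48], "claw": 0.004}
    - {"travel": [-0.031, 0.011, -0.001], "dr": [0, 0, 0.48], "claw": 0.004}
    - {"travel": [-0.031, 0.012, -0.002], "dr": [0, 0, 0.48], "claw": 0.004}
    - {"travel": [-0.03, 0.013, -0.002], "dr": [0, 0, 0.48], "claw": 0.004}
    - {"travel": [-0.03, 0.015, -0.001], "dr": [0, 0, 0.48], "claw": 0.004}

```text
clock: 11.72
position: [0.5852, -0.0477, 0.1999]
tool_rot: [-2.33, -2.107, -0.0]
contact_force: [1.5, 0.9, -1.6]
grip_width: 0.105
```

drive_tool:
  steps:
    - {"travel": [0, 0, 0], "dr": [0, 0, 0], "claw": 0.004}
    - {"travel": [0, 0, 0], "dr": [0, 0, 0], "claw": 0.004}
    - {"travel": [0, 0, 0], "dr": [0, 0, 0], "claw": 0.004}

```text
clock: 11.97
position: [0.5846, -0.0459, 0.1995]
tool_rot: [-2.327, -2.11, 0.001]
contact_force: [-0.5, 0.4, -0.7]
grip_width: 0.106
```

```bash
python3 - <<'E'
from h import *
s,p,f=pose();print(p,f,s['clock'],s['grip_width']*93,s['contact_force'])
im=bot.grab_frame('wrist');cv2.imwrite('pics/w9.png',cv2.resize(im[80:280,150:350,::-1],None,fx=3,fy=3,interpolation=cv2.INTER_CUBIC))
im=bot.grab_frame('scene');cv2.imwrite('pics/s9.png',cv2.resize(im[130:280,170:320,::-1],None,fx=4,fy=4,interpolation=cv2.INTER_CUBIC))
plan(p,f,[.5848,-.048,.15],-5.6,4,4)
E
```

```text
[ 0.58459613 -0.04592279  0.19945812] -5.595156978383218 11.9667 9.839264716551957 [-0.50429798  0.43643292 -0.71708071]
[-0.0005, 0.0001, 0.0124] 0.0
[-0.0005, 0.0001, 0.0123] 0.0
[-0.0005, 0.0001, 0.0124] 0.0
[-0.0005, 0.0001, 0.0124] 0.0
end [ 0.5848 -0.048   0.15  ] -5.6
```

View pics/w9.png

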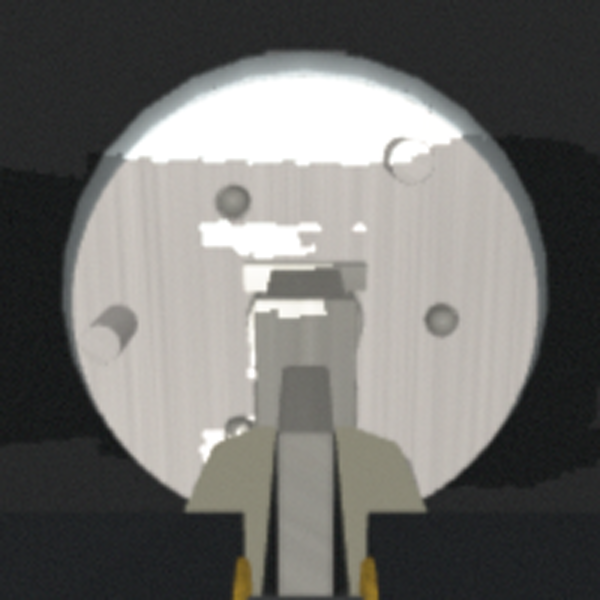

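View pics/s9.png

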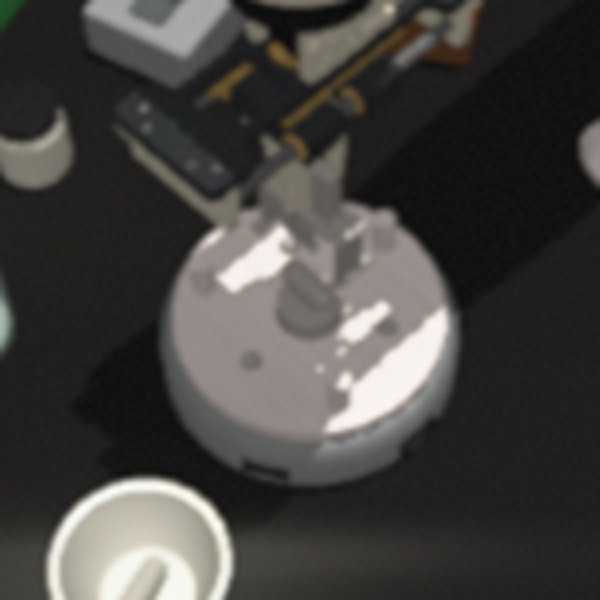

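drive_tool:
  steps:
    - {"travel": [-0.0005, 0.0001, 0.0124], "dr": [0, 0, 0], "claw": 0.004}
    - {"travel": [-0.0005, 0.0001, 0.0124], "dr": [0, 0, 0], "claw": 0.004}
    - {"travel": [-0.0005, 0.0001, 0.0124], "dr": [0, 0, 0], "claw": 0.004}
    - {"travel": [-0.0005, 0.0001, 0.0124], "dr": [0, 0, 0], "claw": 0.004}
    - {"travel": [0, 0, 0], "dr": [0, 0, 0], "claw": 0.004}
    - {"travel": [0, 0, 0], "dr": [0, 0, 0], "claw": 0.004}

```text
clock: 12.57
position: [0.5846, -0.048, 0.1491]
tool_rot: [-2.326, -2.109, 0.002]
contact_force: [-0.4, -0.1, -0.9]
grip_width: 0.108
```

```bash
python3 - <<'E'
from h import *
s,p,f=pose();print(p,f,s['clock'],s['contact_force'])
im=bot.grab_frame('scene');cv2.imwrite('pics/s10.png',cv2.resize(im[150:260,190:300,::-1],None,fx=5,fy=5,interpolation=cv2.INTER_CUBIC))
im=bot.grab_frame('wrist');cv2.imwrite('pics/w10.png',cv2.resize(im[80:280,150:350,::-1],None,fx=3,fy=3,interpolation=cv2.INTER_CUBIC))
E
```

```text
[ 0.58456002 -0.04799653  0.14906618] -5.59928853105 12.5667 [-0.41778082 -0.11268774 -0.90223819]
```

View pics/s10.png

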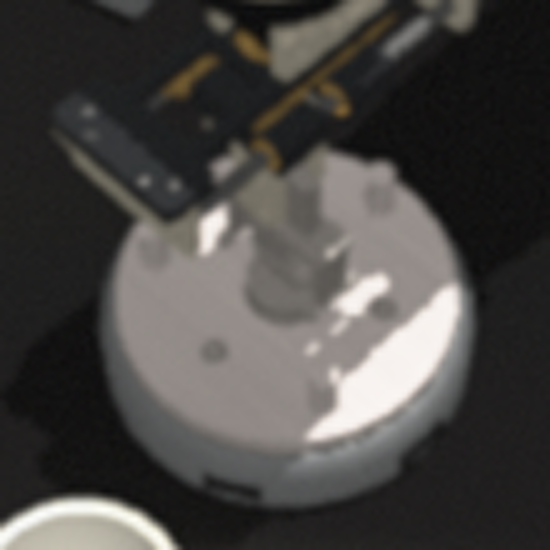

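View pics/w10.png

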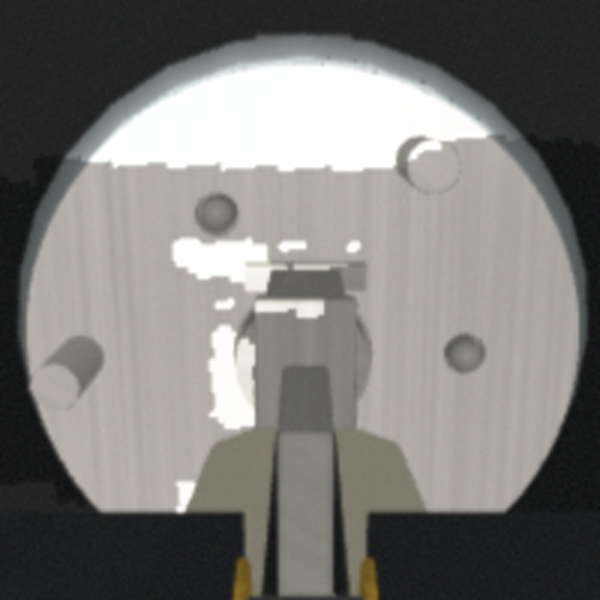

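drive_tool:
  steps:
    - {"travel": [0, 0, 0.002], "dr": [0, 0, 0], "claw": 0.004}
    - {"travel": [0, 0, 0.002], "dr": [0, 0, 0], "claw": 0.004}
    - {"travel": [0, 0, 0.002], "dr": [0, 0, 0], "claw": 0.004}
    - {"travel": [0, 0, 0], "dr": [0, 0, 0], "claw": 0.004}

```text
clock: 13.0
position: [0.5849, -0.0481, 0.1439]
tool_rot: [-2.327, -2.11, 0.0]
contact_force: [-0.2, 0.7, -2.0]
grip_width: 0.105
```

drive_tool:
  steps:
    - {"travel": [0, 0, 0.002], "dr": [0, 0, 0], "claw": 0.004}
    - {"travel": [0, 0, 0.002], "dr": [0, 0, 0], "claw": 0.004}
    - {"travel": [0, 0, 0], "dr": [0, 0, 0], "claw": 0.004}

```text
clock: 13.25
position: [0.5848, -0.0481, 0.1399]
tool_rot: [-2.327, -2.11, 0.001]
contact_force: [-0.4, -0.1, -1.1]
grip_width: 0.101
```

drive_tool:
  steps:
    - {"travel": [0, 0, 0.002], "dr": [0, 0, 0], "claw": 0.004}
    - {"travel": [0, 0, 0.0015], "dr": [0, 0, 0], "claw": 0.004}
    - {"travel": [0, 0, 0], "dr": [0, 0, 0], "claw": 0.004}

```text
clock: 13.5
position: [0.585, -0.0481, 0.1372]
tool_rot: [2.327, 2.11, 0.0]
contact_force: [-2.8, 0.1, 3.9]
grip_width: 0.102
```

drive_tool:
  steps:
    - {"travel": [0, 0, 0.002], "dr": [0, 0, 0], "claw": 0.004}
    - {"travel": [0, 0, 0.002], "dr": [0, 0, 0], "claw": 0.004}
    - {"travel": [0, 0, 0], "dr": [0, 0, 0], "claw": 0.004}

```text
clock: 13.75
position: [0.5853, -0.0482, 0.1335]
tool_rot: [2.327, 2.11, 0.001]
contact_force: [-1.8, -1.0, 5.9]
grip_width: 0.101
```

drive_tool:
  steps:
    - {"travel": [0, -0.0003, 0.002], "dr": [0, 0, 0], "claw": 0.004}
    - {"travel": [0, 0, 0.002], "dr": [0, 0, 0], "claw": 0.004}
    - {"travel": [0, 0, 0], "dr": [0, 0, 0], "claw": 0.004}

```text
clock: 14.0
position: [0.5847, -0.0481, 0.1287]
tool_rot: [2.327, 2.11, -0.0]
contact_force: [-0.7, -0.6, 1.9]
grip_width: 0.103
```

drive_tool:
  steps:
    - {"travel": [0, 0, 0.002], "dr": [0, 0, 0], "claw": 0.004}
    - {"travel": [0, 0, 0.002], "dr": [0, 0, 0], "claw": 0.004}
    - {"travel": [0, 0, 0], "dr": [0, 0, 0], "claw": 0.004}

```text
clock: 14.25
position: [0.5844, -0.0481, 0.1238]
tool_rot: [-2.327, -2.11, 0.001]
contact_force: [-0.8, 0.1, -3.3]
grip_width: 0.103
```

drive_tool:
  steps:
    - {"travel": [0, 0, 0.0015], "dr": [0, 0, 0], "claw": 0.004}
    - {"travel": [0, 0, 0.0015], "dr": [0, 0, 0], "claw": 0.004}
    - {"travel": [0, 0, 0], "dr": [0, 0, 0], "claw": 0.004}

```text
clock: 14.5
position: [0.5848, -0.0481, 0.1219]
tool_rot: [2.327, 2.11, 0.0]
contact_force: [-2.3, 0.2, 1.8]
grip_width: 0.106
```

```bash
python3 - <<'E'
from h import *
s,p,f=pose();print(p,f,s['clock'],s['contact_force'])
im=bot.grab_frame('scene');cv2.imwrite('pics/s11.png',cv2.resize(im[150:260,190:300,::-1],None,fx=5,fy=5,interpolation=cv2.INTER_CUBIC))
E
```

```text
[ 0.5847812  -0.04810546  0.12188081] -5.604240715400006 14.5 [-2.33820541  0.19915965  1.81552021]
```

View pics/s11.png

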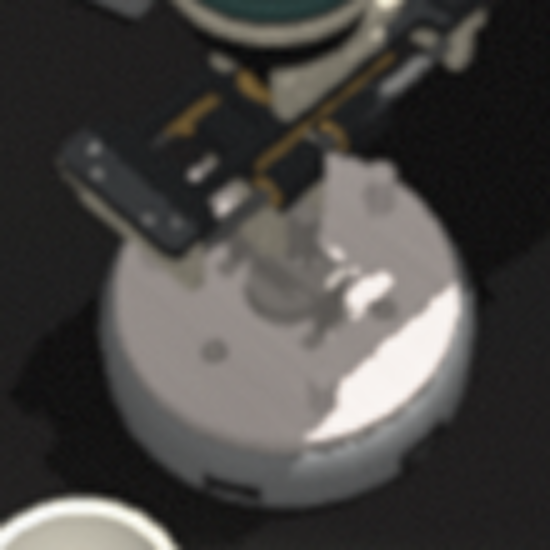

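drive_tool:
  steps:
    - {"travel": [0, 0, 0.001], "dr": [0, 0, 0], "claw": 0.004}
    - {"travel": [0, 0, 0.001], "dr": [0, 0, 0], "claw": 0.004}
    - {"travel": [0, 0, 0], "dr": [0, 0, 0], "claw": 0.004}

```text
clock: 14.8
position: [0.5849, -0.0481, 0.1218]
tool_rot: [2.327, 2.11, 0.001]
contact_force: [-9.7, 1.2, 18.9]
grip_width: 0.099
```

drive_tool:
  steps:
    - {"travel": [0, 0, -0.002], "dr": [0, 0, 0], "claw": 0.004}
    - {"travel": [0, 0, 0], "dr": [0, 0, 0], "claw": 0.045}
    - {"travel": [0, 0, 0], "dr": [0, 0, 0], "claw": 0.045}
    - {"travel": [0, 0, 0], "dr": [0, 0, 0], "claw": 0.045}
    - {"travel": [0, 0, 0], "dr": [0, 0, 0], "claw": 0.045}
    - {"travel": [0, 0, 0], "dr": [0, 0, 0], "claw": 0.045}

```text
clock: 15.3
position: [0.5847, -0.0481, 0.1216]
tool_rot: [-2.327, -2.11, 0.0]
contact_force: [0.3, -0.2, 0.5]
grip_width: 0.411
```

drive_tool:
  steps:
    - {"travel": [0, 0, -0.015], "dr": [0, 0, 0], "claw": 0.045}
    - {"travel": [0, 0, -0.03], "dr": [0, 0, 0], "claw": 0.045}
    - {"travel": [0, 0, -0.035], "dr": [0, 0, 0], "claw": 0.045}
    - {"travel": [0, 0, -0.03], "dr": [0, 0, 0], "claw": 0.03}
    - {"travel": [-0.03, 0, 0], "dr": [0, 0, 0], "claw": 0.02}
    - {"travel": [0, 0, 0], "dr": [0, 0, 0], "claw": 0}
    - {"travel": [0, 0, 0], "dr": [0, 0, 0], "claw": 0}

```text
clock: 15.88
position: [0.5817, -0.0787, 0.2317]
tool_rot: [2.329, 2.108, 0.0]
contact_force: [-0.3, 0.1, -0.7]
grip_width: 0.246
```

```bash
python3 - <<'E'
from h import *
s,p,f=pose();print(p,f,s['clock'],s['contact_force'])
im=bot.grab_frame('wrist');cv2.imwrite('pics/w12.png',cv2.resize(im[60:260,150:350,::-1],None,fx=3,fy=3,interpolation=cv2.INTER_CUBIC))
im=bot.grab_frame('scene');cv2.imwrite('pics/s12.png',cv2.resize(im[150:260,190:300,::-1],None,fx=5,fy=5,interpolation=cv2.INTER_CUBIC))
for t,z in [('clip_grip',.1285),('clip_foot',.058),('bar_mid',.088)]:
    for c in ('wrist','scene'):
        for d in bot.spot_point(c,t)[:2]:
            rc=np.array(d['location'])*[384,512];print(t,c,round(d['conf'],2),rc.round(1),ray(c,rc,z,s).round(4))
E
```

```text
[ 0.58169873 -0.07870172  0.23172318] -5.687759999268278 15.8833 [-0.32992893  0.08255129 -0.73302265]
clip_grip wrist 0.78 [162.5 249.9] [ 0.5837 -0.0458  0.1285]
clip_grip scene 0.89 [281.2 418.3] [0.5329 0.3679 0.1285]
clip_grip scene 0.62 [192.  247.5] [ 0.5831 -0.0432  0.1285]
clip_foot scene 0.79 [207.5 248.2] [ 0.5826 -0.0426  0.058 ]
clip_foot scene 0.7 [292.9 409.1] [0.5306 0.3715 0.058 ]
bar_mid wrist 0.68 [155.2 250.8] [ 0.5845 -0.0449  0.088 ]
bar_mid scene 0.95 [200.2 245.2] [ 0.5849 -0.0497  0.088 ]
```

View pics/w12.png

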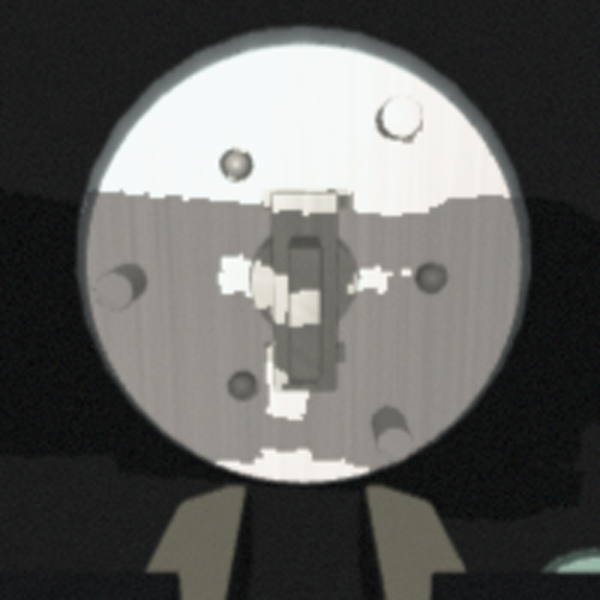

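View pics/s12.png

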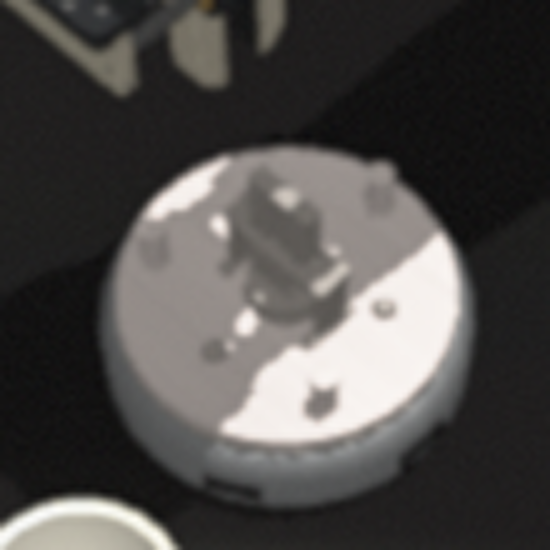

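```bash
python3 - <<'E'
from h import *
np.set_printoptions(precision=4,suppress=True)
c=np.array([ray('top',(200+y/4,270+x/4),.045) for x,y in [(250,93),(383,77),(407,222),(275,243)]])
print(c,c.mean(0));d=c[0]-c[3]+c[1]-c[2];print('x axis',np.degrees(np.arctan2(d[1],d[0])),np.linalg.norm(d)/2);d=c[0]-c[1]+c[3]-c[2];print('y axis',np.degrees(np.arctan2(d[1],d[0])),np.linalg.norm(d)/2)
k=ray('top',(200+199/4,270+367/4),.108);print('knob',k, k-c.mean(0))
s,p,f=pose()
E
```

```text
[[ 0.4721 -0.2522  0.045 ]
 [ 0.4847 -0.3423  0.045 ]
 [ 0.3885 -0.3571  0.045 ]
 [ 0.3731 -0.2685  0.045 ]] [ 0.4296 -0.305   0.045 ]
x axis 9.066116973423892 0.09885213211987072
y axis 98.88484114051818 0.09039795943600006
knob [ 0.4058 -0.3107  0.108 ] [-0.0238 -0.0057  0.063 ]
```

```bash
python3 - <<'E'
from h import *
s,p,f=pose()
plan(p,f,[.405,-.311,.2],9,9,3)
E
```

```text
[-0.028, -0.017, 0.003] -0.27
[-0.027, -0.018, 0.004] -0.27
[-0.027, -0.018, 0.003] -0.27
[-0.026, -0.02, 0.004] -0.27
[-0.025, -0.02, 0.003] -0.27
[-0.026, -0.021, 0.004] -0.27
[-0.024, -0.021, 0.003] -0.27
[-0.024, -0.022, 0.004] -0.27
[-0.023, -0.023, 0.003] -0.27
end [ 0.4049 -0.311   0.2005] 9.0
```

drive_tool:
  steps:
    - {"travel": [-0.028, -0.017, 0.003], "dr": [0, 0, -0.27], "claw": 0.045}
    - {"travel": [-0.027, -0.018, 0.004], "dr": [0, 0, -0.27], "claw": 0.045}
    - {"travel": [-0.027, -0.018, 0.003], "dr": [0, 0, -0.27], "claw": 0.045}
    - {"travel": [-0.026, -0.02, 0.004], "dr": [0, 0, -0.27], "claw": 0.045}
    - {"travel": [-0.025, -0.02, 0.003], "dr": [0, 0, -0.27], "claw": 0.045}
    - {"travel": [-0.026, -0.021, 0.004], "dr": [0, 0, -0.27], "claw": 0.045}
    - {"travel": [-0.024, -0.021, 0.003], "dr": [0, 0, -0.27], "claw": 0.045}
    - {"travel": [-0.024, -0.022, 0.004], "dr": [0, 0, -0.27], "claw": 0.045}
    - {"travel": [-0.023, -0.023, 0.003], "dr": [0, 0, -0.27], "claw": 0.045}
    - {"travel": [0, 0, 0], "dr": [0, 0, 0], "claw": 0.045}

```text
clock: 17.12
position: [0.4021, -0.3142, 0.2001]
tool_rot: [-2.042, -2.387, 0.002]
contact_force: [0.5, -1.0, -0.0]
grip_width: 0.481
```

drive_tool:
  steps:
    - {"travel": [0, 0, 0], "dr": [0, 0, 0], "claw": 0.045}
    - {"travel": [0, 0, 0], "dr": [0, 0, 0], "claw": 0.045}

```text
clock: 17.28
position: [0.4051, -0.311, 0.2009]
tool_rot: [2.042, 2.388, 0.0]
contact_force: [0.3, 0.3, -0.2]
grip_width: 0.483
```

```bash
python3 - <<'E'
from h import *
s,p,f=pose();print(p,f,s['clock'],s['contact_force'],s['grip_width']*93)
im=bot.grab_frame('wrist');cv2.imwrite('pics/w13.png',im[:,:,::-1])
A=R.from_rotvec(s['tool_rot']).as_matrix()
for t,z in [('lever_knob',.108),('control',0)]:
        for d in bot.spot_point('wrist',t)[:3]:
            rc=np.array(d['location'])*[384,512];q=ray('wrist',rc,z,s);print(t,round(d['conf'],2),rc.round(1),q.round(4),(A.T@(q-p)).round(4))
E
```

```text
[ 0.40506267 -0.311028    0.20086135] 8.930560277527434 17.2833 [ 0.25793706  0.30424967 -0.24654329] 44.87513846782059
lever_knob 0.86 [ 25.5 102.9] [ 0.2673 -0.1871  0.108 ] [ 0.1438 -0.1169  0.0928]
lever_knob 0.65 [336.3 282.8] [ 0.4631 -0.4588  0.108 ] [-0.155   0.0344  0.0929]
lever_knob 0.59 [194.6 249.1] [ 0.4027 -0.3067  0.108 ] [ 0.0046 -0.0017  0.0929]
control 0.85 [279.3 299.6] [ 0.499  -0.4533  0.    ] [-0.1552  0.0707  0.2009]
control 0.74 [171.1 270.9] [ 0.4299 -0.3021  0.    ] [0.0049 0.0258 0.2009]
control 0.66 [ 44.  178.4] [ 0.2985 -0.1718  0.    ] [ 0.154  -0.0837  0.2009]
```

View pics/w13.png

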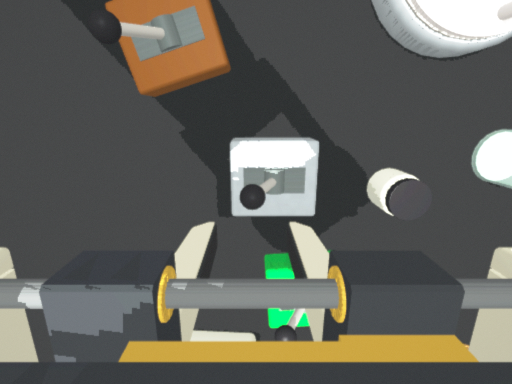

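drive_tool:
  steps:
    - {"travel": [0.004, -0.001, 0.025], "dr": [0, 0, 0], "claw": 0.045}
    - {"travel": [0, 0, 0.03], "dr": [0, 0, 0], "claw": 0.045}
    - {"travel": [0, 0, 0.025], "dr": [0, 0, 0], "claw": 0.045}
    - {"travel": [0, 0, 0.01], "dr": [0, 0, 0], "claw": 0.045}
    - {"travel": [0, 0, 0], "dr": [0, 0, 0], "claw": 0.045}

```text
clock: 17.85
position: [0.4029, -0.3063, 0.1086]
tool_rot: [-2.037, -2.387, -0.0]
contact_force: [-0.3, 0.0, 0.7]
grip_width: 0.484
```

drive_tool:
  steps:
    - {"travel": [0, 0.007, 0], "dr": [0, 0, 0], "claw": 0.045}
    - {"travel": [0, 0.007, 0], "dr": [0, 0, 0], "claw": 0.045}
    - {"travel": [0, 0.007, 0], "dr": [0, 0, 0], "claw": 0.045}
    - {"travel": [0, 0.007, 0], "dr": [0, 0, 0], "claw": 0.045}
    - {"travel": [0, 0.007, 0], "dr": [0, 0, 0], "claw": 0.045}
    - {"travel": [0, 0.007, 0], "dr": [0, 0, 0], "claw": 0.045}
    - {"travel": [0, 0.007, 0], "dr": [0, 0, 0], "claw": 0.045}
    - {"travel": [0, 0.007, 0], "dr": [0, 0, 0], "claw": 0.045}
    - {"travel": [0, 0.007, 0], "dr": [0, 0, 0], "claw": 0.045}

```text
clock: 18.6
position: [0.4661, -0.2975, 0.1106]
tool_rot: [-2.041, -2.388, -0.0]
contact_force: [-2.1, -0.2, -0.6]
grip_width: 0.481
```

Continue in small steps until the end stop is felt.

drive_tool:
  steps:
    - {"travel": [0, 0.003, 0], "dr": [0, 0, 0], "claw": 0.045}
    - {"travel": [0, 0.003, 0], "dr": [0, 0, 0], "claw": 0.045}
    - {"travel": [0, 0, 0], "dr": [0, 0, 0], "claw": 0.045}

```text
clock: 18.85
position: [0.4717, -0.2966, 0.1106]
tool_rot: [-2.04, -2.389, -0.0]
contact_force: [-0.1, -0.1, -0.4]
grip_width: 0.482
```

drive_tool:
  steps:
    - {"travel": [0, 0.002, 0], "dr": [0, 0, 0], "claw": 0.045}
    - {"travel": [0, 0.001, 0], "dr": [0, 0, 0], "claw": 0.045}
    - {"travel": [0, 0, 0], "dr": [0, 0, 0], "claw": 0.045}

```text
clock: 19.1
position: [0.4737, -0.2964, 0.1106]
tool_rot: [-2.04, -2.387, 0.002]
contact_force: [-6.4, -1.8, 0.1]
grip_width: 0.486
```

drive_tool:
  steps:
    - {"travel": [0, 0.001, 0], "dr": [0, 0, 0], "claw": 0.045}
    - {"travel": [0, 0.001, 0], "dr": [0, 0, 0], "claw": 0.045}
    - {"travel": [0, 0, 0], "dr": [0, 0, 0], "claw": 0.045}

```text
clock: 19.35
position: [0.4743, -0.2963, 0.1104]
tool_rot: [-2.039, -2.385, 0.005]
contact_force: [-18.5, -1.9, 4.3]
grip_width: 0.485
```

drive_tool:
  steps:
    - {"travel": [0, -0.005, 0], "dr": [0, 0, 0], "claw": 0.06}
    - {"travel": [0, -0.006, 0], "dr": [0, 0, 0], "claw": 0.06}
    - {"travel": [0, 0, 0], "dr": [0, 0, 0], "claw": 0.06}
    - {"travel": [0, 0, -0.03], "dr": [0, 0, 0], "claw": 0.06}
    - {"travel": [0, 0, -0.035], "dr": [0, 0, 0], "claw": 0.06}
    - {"travel": [0, 0, -0.035], "dr": [0, 0, 0], "claw": 0.06}
    - {"travel": [0, 0, 0], "dr": [0, 0, 0], "claw": 0.06}
    - {"travel": [0, 0, 0], "dr": [0, 0, 0], "claw": 0.06}

```text
clock: 20.02
position: [0.4661, -0.2981, 0.2131]
tool_rot: [2.038, 2.385, 0.001]
contact_force: [-0.6, 0.0, -0.2]
grip_width: 0.648
```

```bash
python3 - <<'E'
from h import *
s,p,f=pose();print(p,f,s['clock'],s['contact_force'])
im=bot.grab_frame('wrist');cv2.imwrite('pics/w14.png',im[:,:,::-1])
im=bot.grab_frame('scene');cv2.imwrite('pics/s14.png',im[:,:,::-1])
A=R.from_rotvec(s['tool_rot']).as_matrix()
for c in ('wrist','scene'):
  for d in bot.spot_point(c,'lever_knob')[:3]:
    rc=np.array(d['location'])*[384,512];q=ray(c,rc,.106,s);print(c,round(d['conf'],2),rc.round(1),q.round(4))
E
```

```text
[ 0.46609954 -0.29807791  0.21305142] 8.970937177282188 20.0167 [-0.55415096  0.00341739 -0.21030425]
wrist 0.96 [31.3 37.7] [ 0.268  -0.1848  0.106 ]
wrist 0.88 [328.3 225. ] [ 0.4619 -0.4585  0.106 ]
wrist 0.67 [191.6 246.4] [ 0.4616 -0.2955  0.106 ]
scene 0.7 [ 92.8 164.5] [ 0.4578 -0.4543  0.106 ]
scene 0.49 [118.6 204.2] [ 0.4604 -0.2973  0.106 ]
scene 0.4 [ 96.5 278.5] [ 0.2634 -0.191   0.106 ]
```

View pics/w14.png

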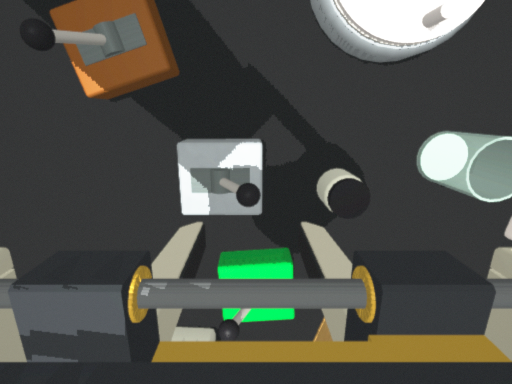

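View pics/s14.png

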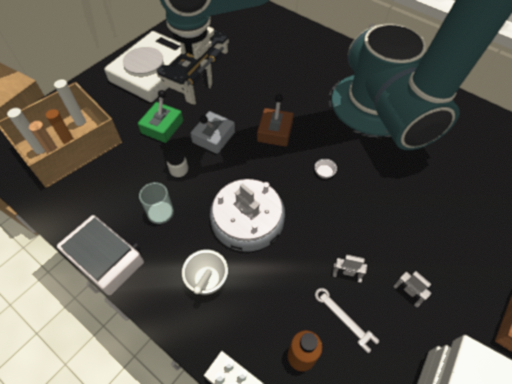

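```bash
python3 -c "
from rig import bot
print(bot.state()['clock'],bot.finish_job())"
```

```text
the job is handed in; nothing more can be done
20.2167 None
```

I did all three parts in the order asked and handed the job in at 20.2 s of the 62 s. No verdict was reported.

- **Tray:** I turned it about 58° with the fingers loosely either side of one post. It dropped, and the wrist picture shows the three studs in its holes.
- **Clip:** I took the clip nearest the base and pushed it over the bar. The push force peaked and then fell away as it snapped. It then stopped hard (19 N) with the tool at 121.8 mm, which puts the feet at about 58 mm, on the tray. After letting go it stands upright and centred in the wrist and scene pictures.
- **Lever:** I pushed the grey box's lever to its end stop, felt at about 18 N. The last pictures put the knob at (0.461, -0.296), against about (0.463, -0.300) expected.

In the last scene picture the glassware, pots and other look-alikes stand where they were, and the arm touches nothing. The cameras disagreed with each other by 2–4 mm, which stayed within the fits. No check failed.

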